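# Find the lid clamp's opening with setting blocks and put the set away

### The arm

A 6-joint arm with a two-finger parallel gripper is mounted at the origin on the work surface. World frame = base frame: x ahead of the robot, y to its left, z up, the work surface at z = 0. Lengths are in m, angles in rad, forces in N, time in s.
With the tool pointing down it reaches from about 0.35 to 0.975 m from the base axis. Payload 4.9 kg.
Tool frame: the origin (TCP) lies on the centre line of the jaws, within the pads' length; the fingertips stand ctrl.tcp_to_tips ahead of it and the grasp point (between the pads) lies 3 mm ahead of it (ctrl.tcp_to_tips is the distance from the TCP to the fingertips, in m); z points along the fingers, y is the direction in which the jaws open and shut (so a half turn about z gives the same grasp; the last joint's range is limited). The gripper opens to 85 mm and grips with 20 to 120 N. Pads are 22 mm wide; open, the fingers measure 114 mm over their backs; the gripper's body (76 mm by 85 mm) begins 54 mm behind the grasp point. The pads swing forward as they close: fully open they stand 13 mm farther back than shut.
Start: joints at [-1.257, 0.053, 1.613, -0, 1.476, -0.119], TCP at [0.262, -0.567, 0.225] pointing down, gripper open.
Joint ranges: [-3.01, 3.01], [-1.01, 2.22], [0.06, 2.58], [-1.02, 4.17], [0.09, 2.62], [-3.14, 3.14]. Speed limits (rad/s): [2.57, 2.57, 3.14, 3.14, 3.14, 3.14].

### API

Orientations are given as a rotation vector (axis times angle).
In Python, from station import ctrl, vision gives the robot as it stands.
- The arm moves only by the tool jog_arm, never from a script. Its argument "deltas" is a list of rows, each a list of 7 numbers: the turn, a rotation vector about the tool's x, y, z in rad, then the shift along the tool's x, y, z in cm, then the opening, from 0 (shut) to 1 (fully open). A call has 1 to 12 rows; each row shifts and turns the commanded pose from where the row before left it, along the tool's axes as they then stand; what a row does not reach is not made up. A row lasts 1/12 s, in which the tool goes at most 41.7 mm and 7.16 degrees, less where a joint would pass 70% of its speed; a pose out of reach is approached as far as the arm can. A call with a gripper value outside its range is refused whole. The fingers move at their own pace and stop on an object; "grip_force" is the grip in N (left out, the last holds). Time passes only in rows, so rows that do not move let the fingers close. It gives the time, the measured TCP pose, the force and the opening at its end, in the units of the state.
- ctrl.get_obs(): the state, without advancing time (a new reading comes with each control period).
- vision.get_image(name): name is "scene" or "side" or "wrist"; returns (picture, depth): 400x640x3 uint8, red, green, blue; 400x640 float32, m along the optical axis (not along the pixel's ray), 0 where there is no reading.
- vision.calibration(name): a dict with "fx", "fy", "cx", "cy" (pixels), "rvec" (rotation vector, rad) and "tvec" (3), from world to camera coordinates, as OpenCV has them; the wrist camera has in their place "hand_eye" (4x4, takes a point from camera to tool coordinates, whose origin is the TCP and whose axes are the flange's). Camera axes: x right, y down, z forward; pixel columns grow to the right and rows downward; lengths in m; the calibration is good to about 2 mm. A picture is of the moment at which its call begins: read the wrist's pose just before it. calibration takes no time and is no camera call.
- ctrl.finish_job(): hands the job in, once; it reports no verdict.
The state is a dict: "t": time; "q": joint angles; "dq": joint speeds; "effort": joint torques, N m; "tool_pos": TCP position; "tool_rot": TCP orientation; "contact_force": force on the tool from outside, world axes, zero at the start; "wrist_torque": the same for the moment, N m; "opening": finger opening in m.
Only numpy, scipy, OpenCV 4.12 (cv2) and the standard library are available. Lean on these libraries where they do the work, as an engineer would, in place of code of your own. Each camera call takes 0.05 s, during which the arm holds its last target. There are 200 camera calls.

### The job

Find the width of the gap in the laptop-lid clamp by trying the grey setting blocks in it one at a time, right down on the rail, starting with the thinnest on the bench and working up through the next thicker ones until one just fits. Leave that block standing upright and square in the gap, down on the rail, and stand all the other blocks upright in the divided case, one to a cell, down on the cell floors; any cells will do.

Things in the scene. Friction and masses are not known exactly. Their poses are not given: they have to be found in the camera images.
- block1: grey plastic setting block, 25 mm thick (its y), 45 mm long (its x), 56 mm tall (its z), about 88 g, flat foot, edges rounded 1.5 mm; it stands upright on the bench at the start (unless it is absent). Origin: centre of its underside.
- block2: grey plastic setting block, 29 mm thick (its y), 45 mm long (its x), 56 mm tall (its z), about 102 g, flat foot, edges rounded 1.5 mm; it stands upright on the bench at the start (unless it is absent). Origin: centre of its underside.
- block3: grey plastic setting block, 33 mm thick (its y), 45 mm long (its x), 56 mm tall (its z), about 116 g, flat foot, edges rounded 1.5 mm; it stands upright on the bench at the start (unless it is absent). Origin: centre of its underside.
- block4: grey plastic setting block, 37 mm thick (its y), 45 mm long (its x), 56 mm tall (its z), about 131 g, flat foot, edges rounded 1.5 mm; it stands upright on the bench at the start (unless it is absent). Origin: centre of its underside.
- block5: grey plastic setting block, 41 mm thick (its y), 45 mm long (its x), 56 mm tall (its z), about 145 g, flat foot, edges rounded 1.5 mm; it stands upright on the bench at the start (unless it is absent). Origin: centre of its underside.
- block6: grey plastic setting block, 45 mm thick (its y), 45 mm long (its x), 56 mm tall (its z), about 159 g, flat foot, edges rounded 1.5 mm; it stands upright on the bench at the start (unless it is absent). Origin: centre of its underside.
- clamp: metal laptop-lid clamp fixed to the bench: base plate 110 x 150 mm, 4 mm thick, and two low parallel aluminium jaws, 80 mm long (clamp's x), 10 mm thick, locked, immovable. The gap between them is a pocket open at the top, as wide as the jaws stand apart (along clamp's y): unknown, differing from start to start. Origin: centre of the base plate's underside, below the middle of the gap.
- clamp_gap (a point): middle of the gap, level with the top of the round steel rail (6 mm thick) on its floor, 11 mm above the bench; x along the gap, y across, z up. The rail runs along x, 8 mm off the middle at y = +8 mm. End stops 56 mm apart, as tall as the jaws, close the gap at x = +-28 mm. A block stands in it on the rail, length along x. Just one fits snugly: 1.5 mm of play across; thinner ones 5 or more.
- clamp_top (a point): point above the middle of the gap, level with the tops of jaws and end stops (34 mm above the bench, 23 above the rail); the jaw tops are fully rounded, 5 mm radius, as a lead-in. Let go in the gap, a snug block stays upright (leans 6 degrees at most); a thinner one rocks over on the rail by 9 degrees or more. One too thick stops on the jaw tops, its foot at least 15 mm above the rail.
- case: white open case fixed to the bench, 284 mm long (x), 64 mm wide (y), 28 mm tall, divided into a row of five equal cells, each 52 mm (x) by 56 mm (y) inside, 24 mm deep; walls and dividers 4 mm thick with rounded tops; no cell holds two blocks. Origin: centre of its underside. A block stands in a cell with its thickness along the case's x.
- cell1 (a point): centre of the floor of cell 1 of the case, 4 mm above the bench; cells are 56 mm apart along the case's x, cell 1 at its -x end; axes as the case's.
- cell2 (a point): centre of the floor of cell 2 of the case, 4 mm above the bench; cells are 56 mm apart along the case's x, cell 1 at its -x end; axes as the case's.
- cell3 (a point): centre of the floor of cell 3 of the case, 4 mm above the bench; cells are 56 mm apart along the case's x, cell 1 at its -x end; axes as the case's.
- cell4 (a point): centre of the floor of cell 4 of the case, 4 mm above the bench; cells are 56 mm apart along the case's x, cell 1 at its -x end; axes as the case's.
- cell5 (a point): centre of the floor of cell 5 of the case, 4 mm above the bench; cells are 56 mm apart along the case's x, cell 1 at its -x end; axes as the case's.
Not all that is in view belongs to the job. What is shaped like the block5 but orange is not meant.

How it is judged:
On the way, in this order (a step that is already met when the one before it is completed fails the run):
1. block1, if present, is tried in the gap, down on the rail (x of block1 in the frame of clamp_gap between -0.02 and 0.02 m and y of block1 in the frame of clamp_gap between -0.016 and 0.016 m and z of block1 in the frame of clamp_gap between -0.009 and 0.008 m), for 0.2 s.
2. block2, if present, is tried in the gap, down on the rail (x of block2 in the frame of clamp_gap between -0.02 and 0.02 m and y of block2 in the frame of clamp_gap between -0.016 and 0.016 m and z of block2 in the frame of clamp_gap between -0.009 and 0.008 m), for 0.2 s.
3. block3, if present, is tried in the gap, down on the rail (x of block3 in the frame of clamp_gap between -0.02 and 0.02 m and y of block3 in the frame of clamp_gap between -0.016 and 0.016 m and z of block3 in the frame of clamp_gap between -0.009 and 0.008 m), for 0.2 s.
4. block4 is tried in the gap, down on the rail (x of block4 in the frame of clamp_gap between -0.02 and 0.02 m and y of block4 in the frame of clamp_gap between -0.016 and 0.016 m and z of block4 in the frame of clamp_gap between -0.009 and 0.008 m), for 0.2 s.
At the end, for the whole second after the job is handed in: The fitting block stands on the rail in the gap (height 5 mm, 18 mm along, 5 mm across, lean under 0.13 rad, in line within 0.08 rad); every other block present stands on a cell's floor (within 6 mm, lean under 0.12 rad), one to a cell; all at rest (((x of block1 in the frame of clamp_gap between -0.018 and 0.018 m and y of block1 in the frame of clamp_gap between -0.005 and 0.005 m and z of block1 in the frame of clamp_gap between -0.005 and 0.005 m and angle between block1's own z axis and vertical below 0.13 rad and angle between the x axis of block1 and the x axis of clamp_gap, either way round below 0.08 rad) or (x of block2 in the frame of clamp_gap between -0.018 and 0.018 m and y of block2 in the frame of clamp_gap between -0.005 and 0.005 m and z of block2 in the frame of clamp_gap between -0.005 and 0.005 m and angle between block2's own z axis and vertical below 0.13 rad and angle between the x axis of block2 and the x axis of clamp_gap, either way round below 0.08 rad) or (x of block3 in the frame of clamp_gap between -0.018 and 0.018 m and y of block3 in the frame of clamp_gap between -0.005 and 0.005 m and z of block3 in the frame of clamp_gap between -0.005 and 0.005 m and angle between block3's own z axis and vertical below 0.13 rad and angle between the x axis of block3 and the x axis of clamp_gap, either way round below 0.08 rad) or (x of block4 in the frame of clamp_gap between -0.018 and 0.018 m and y of block4 in the frame of clamp_gap between -0.005 and 0.005 m and z of block4 in the frame of clamp_gap between -0.005 and 0.005 m and angle between block4's own z axis and vertical below 0.13 rad and angle between the x axis of block4 and the x axis of clamp_gap, either way round below 0.08 rad) or (x of block5 in the frame of clamp_gap between -0.018 and 0.018 m and y of block5 in the frame of clamp_gap between -0.005 and 0.005 m and z of block5 in the frame of clamp_gap between -0.005 and 0.005 m and angle between block5's own z axis and vertical below 0.13 rad and angle between the x axis of block5 and the x axis of clamp_gap, either way round below 0.08 rad) or (x of block6 in the frame of clamp_gap between -0.018 and 0.018 m and y of block6 in the frame of clamp_gap between -0.005 and 0.005 m and z of block6 in the frame of clamp_gap between -0.005 and 0.005 m and angle between block6's own z axis and vertical below 0.13 rad and angle between the x axis of block6 and the x axis of clamp_gap, either way round below 0.08 rad)) and ((x of block1 in the frame of clamp_gap between -0.018 and 0.018 m and y of block1 in the frame of clamp_gap between -0.005 and 0.005 m and z of block1 in the frame of clamp_gap between -0.005 and 0.005 m and angle between block1's own z axis and vertical below 0.13 rad and angle between the x axis of block1 and the x axis of clamp_gap, either way round below 0.08 rad) or (x of block1 in the frame of cell1 between -0.022 and 0.022 m and y of block1 in the frame of cell1 between -0.014 and 0.014 m and z of block1 in the frame of cell1 between -0.004 and 0.006 m and angle between block1's own z axis and vertical below 0.12 rad) or (x of block1 in the frame of cell2 between -0.022 and 0.022 m and y of block1 in the frame of cell2 between -0.014 and 0.014 m and z of block1 in the frame of cell2 between -0.004 and 0.006 m and angle between block1's own z axis and vertical below 0.12 rad) or (x of block1 in the frame of cell3 between -0.022 and 0.022 m and y of block1 in the frame of cell3 between -0.014 and 0.014 m and z of block1 in the frame of cell3 between -0.004 and 0.006 m and angle between block1's own z axis and vertical below 0.12 rad) or (x of block1 in the frame of cell4 between -0.022 and 0.022 m and y of block1 in the frame of cell4 between -0.014 and 0.014 m and z of block1 in the frame of cell4 between -0.004 and 0.006 m and angle between block1's own z axis and vertical below 0.12 rad) or (x of block1 in the frame of cell5 between -0.022 and 0.022 m and y of block1 in the frame of cell5 between -0.014 and 0.014 m and z of block1 in the frame of cell5 between -0.004 and 0.006 m and angle between block1's own z axis and vertical below 0.12 rad)) and linear speed of each of block1, block2, block3, block4, block5, block6 below 0.02 m/s and ((x of block2 in the frame of clamp_gap between -0.018 and 0.018 m and y of block2 in the frame of clamp_gap between -0.005 and 0.005 m and z of block2 in the frame of clamp_gap between -0.005 and 0.005 m and angle between block2's own z axis and vertical below 0.13 rad and angle between the x axis of block2 and the x axis of clamp_gap, either way round below 0.08 rad) or (x of block2 in the frame of cell1 between -0.022 and 0.022 m and y of block2 in the frame of cell1 between -0.014 and 0.014 m and z of block2 in the frame of cell1 between -0.004 and 0.006 m and angle between block2's own z axis and vertical below 0.12 rad) or (x of block2 in the frame of cell2 between -0.022 and 0.022 m and y of block2 in the frame of cell2 between -0.014 and 0.014 m and z of block2 in the frame of cell2 between -0.004 and 0.006 m and angle between block2's own z axis and vertical below 0.12 rad) or (x of block2 in the frame of cell3 between -0.022 and 0.022 m and y of block2 in the frame of cell3 between -0.014 and 0.014 m and z of block2 in the frame of cell3 between -0.004 and 0.006 m and angle between block2's own z axis and vertical below 0.12 rad) or (x of block2 in the frame of cell4 between -0.022 and 0.022 m and y of block2 in the frame of cell4 between -0.014 and 0.014 m and z of block2 in the frame of cell4 between -0.004 and 0.006 m and angle between block2's own z axis and vertical below 0.12 rad) or (x of block2 in the frame of cell5 between -0.022 and 0.022 m and y of block2 in the frame of cell5 between -0.014 and 0.014 m and z of block2 in the frame of cell5 between -0.004 and 0.006 m and angle between block2's own z axis and vertical below 0.12 rad)) and ((x of block3 in the frame of clamp_gap between -0.018 and 0.018 m and y of block3 in the frame of clamp_gap between -0.005 and 0.005 m and z of block3 in the frame of clamp_gap between -0.005 and 0.005 m and angle between block3's own z axis and vertical below 0.13 rad and angle between the x axis of block3 and the x axis of clamp_gap, either way round below 0.08 rad) or (x of block3 in the frame of cell1 between -0.022 and 0.022 m and y of block3 in the frame of cell1 between -0.014 and 0.014 m and z of block3 in the frame of cell1 between -0.004 and 0.006 m and angle between block3's own z axis and vertical below 0.12 rad) or (x of block3 in the frame of cell2 between -0.022 and 0.022 m and y of block3 in the frame of cell2 between -0.014 and 0.014 m and z of block3 in the frame of cell2 between -0.004 and 0.006 m and angle between block3's own z axis and vertical below 0.12 rad) or (x of block3 in the frame of cell3 between -0.022 and 0.022 m and y of block3 in the frame of cell3 between -0.014 and 0.014 m and z of block3 in the frame of cell3 between -0.004 and 0.006 m and angle between block3's own z axis and vertical below 0.12 rad) or (x of block3 in the frame of cell4 between -0.022 and 0.022 m and y of block3 in the frame of cell4 between -0.014 and 0.014 m and z of block3 in the frame of cell4 between -0.004 and 0.006 m and angle between block3's own z axis and vertical below 0.12 rad) or (x of block3 in the frame of cell5 between -0.022 and 0.022 m and y of block3 in the frame of cell5 between -0.014 and 0.014 m and z of block3 in the frame of cell5 between -0.004 and 0.006 m and angle between block3's own z axis and vertical below 0.12 rad)) and ((x of block4 in the frame of clamp_gap between -0.018 and 0.018 m and y of block4 in the frame of clamp_gap between -0.005 and 0.005 m and z of block4 in the frame of clamp_gap between -0.005 and 0.005 m and angle between block4's own z axis and vertical below 0.13 rad and angle between the x axis of block4 and the x axis of clamp_gap, either way round below 0.08 rad) or (x of block4 in the frame of cell1 between -0.022 and 0.022 m and y of block4 in the frame of cell1 between -0.014 and 0.014 m and z of block4 in the frame of cell1 between -0.004 and 0.006 m and angle between block4's own z axis and vertical below 0.12 rad) or (x of block4 in the frame of cell2 between -0.022 and 0.022 m and y of block4 in the frame of cell2 between -0.014 and 0.014 m and z of block4 in the frame of cell2 between -0.004 and 0.006 m and angle between block4's own z axis and vertical below 0.12 rad) or (x of block4 in the frame of cell3 between -0.022 and 0.022 m and y of block4 in the frame of cell3 between -0.014 and 0.014 m and z of block4 in the frame of cell3 between -0.004 and 0.006 m and angle between block4's own z axis and vertical below 0.12 rad) or (x of block4 in the frame of cell4 between -0.022 and 0.022 m and y of block4 in the frame of cell4 between -0.014 and 0.014 m and z of block4 in the frame of cell4 between -0.004 and 0.006 m and angle between block4's own z axis and vertical below 0.12 rad) or (x of block4 in the frame of cell5 between -0.022 and 0.022 m and y of block4 in the frame of cell5 between -0.014 and 0.014 m and z of block4 in the frame of cell5 between -0.004 and 0.006 m and angle between block4's own z axis and vertical below 0.12 rad)) and ((x of block5 in the frame of clamp_gap between -0.018 and 0.018 m and y of block5 in the frame of clamp_gap between -0.005 and 0.005 m and z of block5 in the frame of clamp_gap between -0.005 and 0.005 m and angle between block5's own z axis and vertical below 0.13 rad and angle between the x axis of block5 and the x axis of clamp_gap, either way round below 0.08 rad) or (x of block5 in the frame of cell1 between -0.022 and 0.022 m and y of block5 in the frame of cell1 between -0.014 and 0.014 m and z of block5 in the frame of cell1 between -0.004 and 0.006 m and angle between block5's own z axis and vertical below 0.12 rad) or (x of block5 in the frame of cell2 between -0.022 and 0.022 m and y of block5 in the frame of cell2 between -0.014 and 0.014 m and z of block5 in the frame of cell2 between -0.004 and 0.006 m and angle between block5's own z axis and vertical below 0.12 rad) or (x of block5 in the frame of cell3 between -0.022 and 0.022 m and y of block5 in the frame of cell3 between -0.014 and 0.014 m and z of block5 in the frame of cell3 between -0.004 and 0.006 m and angle between block5's own z axis and vertical below 0.12 rad) or (x of block5 in the frame of cell4 between -0.022 and 0.022 m and y of block5 in the frame of cell4 between -0.014 and 0.014 m and z of block5 in the frame of cell4 between -0.004 and 0.006 m and angle between block5's own z axis and vertical below 0.12 rad) or (x of block5 in the frame of cell5 between -0.022 and 0.022 m and y of block5 in the frame of cell5 between -0.014 and 0.014 m and z of block5 in the frame of cell5 between -0.004 and 0.006 m and angle between block5's own z axis and vertical below 0.12 rad)) and ((x of block6 in the frame of clamp_gap between -0.018 and 0.018 m and y of block6 in the frame of clamp_gap between -0.005 and 0.005 m and z of block6 in the frame of clamp_gap between -0.005 and 0.005 m and angle between block6's own z axis and vertical below 0.13 rad and angle between the x axis of block6 and the x axis of clamp_gap, either way round below 0.08 rad) or (x of block6 in the frame of cell1 between -0.022 and 0.022 m and y of block6 in the frame of cell1 between -0.014 and 0.014 m and z of block6 in the frame of cell1 between -0.004 and 0.006 m and angle between block6's own z axis and vertical below 0.12 rad) or (x of block6 in the frame of cell2 between -0.022 and 0.022 m and y of block6 in the frame of cell2 between -0.014 and 0.014 m and z of block6 in the frame of cell2 between -0.004 and 0.006 m and angle between block6's own z axis and vertical below 0.12 rad) or (x of block6 in the frame of cell3 between -0.022 and 0.022 m and y of block6 in the frame of cell3 between -0.014 and 0.014 m and z of block6 in the frame of cell3 between -0.004 and 0.006 m and angle between block6's own z axis and vertical below 0.12 rad) or (x of block6 in the frame of cell4 between -0.022 and 0.022 m and y of block6 in the frame of cell4 between -0.014 and 0.014 m and z of block6 in the frame of cell4 between -0.004 and 0.006 m and angle between block6's own z axis and vertical below 0.12 rad) or (x of block6 in the frame of cell5 between -0.022 and 0.022 m and y of block6 in the frame of cell5 between -0.014 and 0.014 m and z of block6 in the frame of cell5 between -0.004 and 0.006 m and angle between block6's own z axis and vertical below 0.12 rad))); the robot touches nothing.
It fails at once if a block thicker than block4 is put in the gap before block4 has been picked up (((x of block5 in the frame of clamp_gap between -0.02 and 0.02 m and y of block5 in the frame of clamp_gap between -0.016 and 0.016 m and z of block5 in the frame of clamp_gap between -0.009 and 0.008 m) or (x of block6 in the frame of clamp_gap between -0.02 and 0.02 m and y of block6 in the frame of clamp_gap between -0.016 and 0.016 m and z of block6 in the frame of clamp_gap between -0.009 and 0.008 m)) and distance of block4 from where it was at the start of the episode below 0.012 m).
It fails at once if a block thicker than block5 is put in the gap before block5 has been picked up ((x of block6 in the frame of clamp_gap between -0.02 and 0.02 m and y of block6 in the frame of clamp_gap between -0.016 and 0.016 m and z of block6 in the frame of clamp_gap between -0.009 and 0.008 m) and distance of block5 from where it was at the start of the episode below 0.012 m).
Of block1, block2, block3 only 2 to 3 are there at a start; the rules pass over those that are not, and their reading is None.
At some moment in a run one of block4, block5, block6 may be knocked a few centimetres aside while the robot is not near it.
It also fails if it takes over 210 s, if anything falls off the work surface, if the arm or the gripper's body presses on something with over 40 N, if the wrist force passes 120 N, or if a joint passes its speed limit or range.

## Working session

There is one attempt and no reset: what is moved stays moved. The work goes in short steps, Python scripts to look and compute and a tool call to move; the robot and the scene stay as the last step left them, time stands still between calls to the robot, and variables do not carry over. Pictures are saved under pics/ and viewed, about 12 in all and at most 16, crops included, and the job is handed in when it is done.

Besides the shell and the picture viewer there is one more tool, called after "Emit:" as name(argument=value, ...), one argument or row to a line, values as JSON. jog_arm: Moves the arm, as the interface text tells. Its arguments: {"type":"object","properties":{"deltas":{"type":"array"},"grip_force":{"type":"number"}},"required":["deltas"]}

```bash
ls; mkdir -p pics
python3 - <<'E'
from station import ctrl, vision
import cv2, numpy as np
o=ctrl.get_obs(); print(o, ctrl.tcp_to_tips)
for n in ("scene","side","wrist"):
    im,d=vision.get_image(n); c=vision.calibration(n); print(n,c)
    cv2.imwrite(f"pics/a_{n}.png",im[...,::-1]); np.savez(f"pics/a_{n}.npz",im=im,d=d)
E
```

```text
pics
{'t': 0.0, 'q': array([-1.25697030e+00,  5.33986303e-02,  1.61430053e+00, -1.14729518e-05,
        1.47599564e+00, -1.19016682e-01]), 'dq': array([ 0.00056162, -0.00061359, -0.00036572,  0.00095418,  0.00075691,
       -0.00092355]), 'effort': array([-6.23212018e-04, -3.93681121e+01, -3.70177746e+01, -9.25045470e-05,
        7.14503549e-03, -1.14502635e-05]), 'tool_pos': array([ 0.26194737, -0.56675397,  0.22343323]), 'tool_rot': array([-3.06626342e+00, -6.74165199e-01,  3.38754350e-04]), 'contact_force': array([ 0.31241643,  0.26217111, -0.9498014 ]), 'wrist_torque': array([-0.00687139,  0.00099865, -0.02021302]), 'opening': 0.08571824550192884} 0.022
scene {'fx': 517.331207156427, 'fy': 517.331207156427, 'cx': 319.9443264977658, 'cy': 201.9789121551113, 'rvec': array([ 1.33082838,  2.42695499, -0.7533618 ]), 'tvec': array([ 0.20054273, -0.41906517,  1.83377272])}
side {'fx': 445.7830290286124, 'fy': 445.7830290286124, 'cx': 321.98134480168636, 'cy': 191.2838226882132, 'rvec': array([ 0.95270689, -2.5039873 ,  0.99734428]), 'tvec': array([0.50731455, 0.24765069, 1.12140049])}
wrist {'fx': 299.1826336725804, 'fy': 299.1826336725804, 'cx': 322.02265623812156, 'cy': 200.181115987998, 'hand_eye': array([[ 8.12231291e-04, -9.50786751e-01, -3.09844951e-01,
         8.00224075e-02],
       [ 9.99999570e-01,  9.10941990e-04, -1.73895470e-04,
         4.63930078e-04],
       [ 4.47588285e-04, -3.09844677e-01,  9.50787082e-01,
        -1.49386112e-01],
       [ 0.00000000e+00,  0.00000000e+00,  0.00000000e+00,
         1.00000000e+00]])}
```

View pics/a_scene.png

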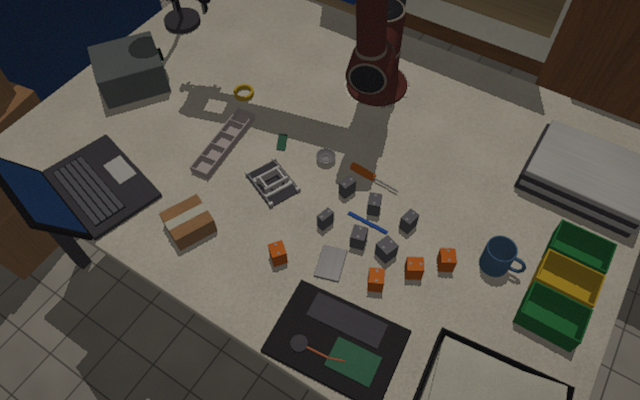

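View pics/a_side.png

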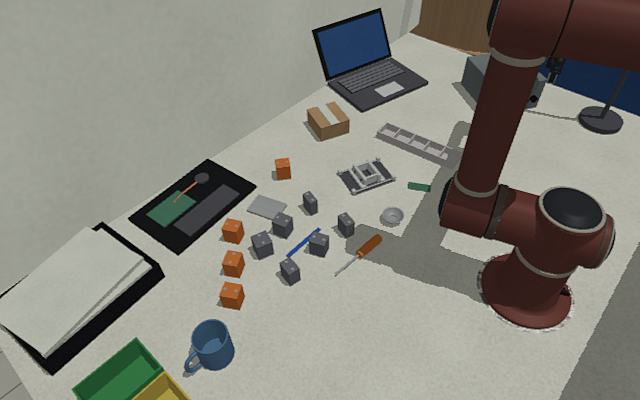

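```bash
cat > h.py <<'E'
from station import ctrl, vision
import cv2, numpy as np, time
from scipy.spatial.transform import Rotation as R
def cam(name):
    """K-dict, Rcw (cam->world), origin"""
    c=vision.calibration(name)
    if name=="wrist":
        o=ctrl.get_obs(); T=np.eye(4); T[:3,:3]=R.from_rotvec(o["tool_rot"]).as_matrix(); T[:3,3]=o["tool_pos"]
        M=T@c["hand_eye"]; return c,M[:3,:3],M[:3,3]
    Rw=R.from_rotvec(c["rvec"]).as_matrix(); return c,Rw.T,-Rw.T@c["tvec"]
def shot(name,save=None):
    c=cam(name); im,d=vision.get_image(name)
    if save: cv2.imwrite(f"pics/{save}.png",im[...,::-1])
    return im,d,c
def cloud(d,c):
    k,Rc,t=c; v,u=np.mgrid[:400,:640]
    p=np.stack([(u-k["cx"])/k["fx"]*d,(v-k["cy"])/k["fy"]*d,d],-1)
    return p@Rc.T+t
def ray(uv,z,c):
    k,Rc,t=c; uv=np.atleast_2d(uv).astype(float)
    r=np.c_[(uv[:,0]-k["cx"])/k["fx"],(uv[:,1]-k["cy"])/k["fy"],np.ones(len(uv))]@Rc.T
    return t+r*((z-t[2])/r[:,2])[:,None]
def pix(P,c):
    k,Rc,t=c; q=(np.atleast_2d(P)-t)@Rc; return np.c_[k["fx"]*q[:,0]/q[:,2]+k["cx"],k["fy"]*q[:,1]/q[:,2]+k["cy"]]
def wrap(a): return (a+np.pi/2)%np.pi-np.pi/2
def yaw(o=None):
    """world direction angle of the tool's y axis (jaw direction)"""
    o=o or ctrl.get_obs(); m=R.from_rotvec(o["tool_rot"]).as_matrix(); return np.arctan2(m[1,1],m[0,1])
def plan(x,y,z,jaw=None,anyhalf=True):
    """turn about tool z first, then shift (cm, tool axes after turn)"""
    o=ctrl.get_obs(); m=R.from_rotvec(o["tool_rot"]).as_matrix(); a=0
    if jaw is not None:
        a=-(jaw-yaw(o)); a=wrap(a) if anyhalf else (a+np.pi)%(2*np.pi)-np.pi
    s=R.from_rotvec([0,0,a]).as_matrix().T@m.T@(np.array([x,y,z])-o["tool_pos"])
    print("turn z %.3f shift cm %s | now %s tilt %.3f f %s open %.4f q6 %.2f t %.1f"%(a,np.round(s*100,2),np.round(o["tool_pos"],4),np.arccos(-m[2,2]),np.round(o["contact_force"],1),o["opening"],o["q"][5],o["t"]))
E
python3 - <<'E'
from h import *
for n in ("scene","side"):
    f=np.load(f"pics/a_{n}.npz"); im,d=f["im"],f["d"]; c=cam(n); P=cloud(d,c)
    hsv=cv2.cvtColor(im,cv2.COLOR_RGB2HSV)
    w=(P[...,0]>.2)&(P[...,0]<1.05)&(abs(P[...,1])<.7)&(d>0)
    print(n,"bench z",np.median(P[...,2][w]))
    for lab,lo,hi in (("top",.046,.066),("low",.015,.04)):
        m=(w&(P[...,2]>lo)&(P[...,2]<hi)).astype(np.uint8)
        k,L,S,C=cv2.connectedComponentsWithStats(m)
        for i in range(1,k):
            if S[i,4]<25 or S[i,4]>4000: continue
            q=P[L==i]; r=cv2.minAreaRect((q[:,:2]*1000).astype(np.float32))
            print(lab,np.round(C[i]),S[i,4],"xy",np.round(q.mean(0),3),"rect",np.round(r[0]),np.round(r[1]),round(r[2]),"hsv",np.median(hsv[L==i],0))
E
```

```text
scene bench z 0.0009366724241910429
top [140.  86.] 261 xy [ 0.492 -0.65   0.056] rect [ 493. -650.] [ 18. 186.] 56 hsv [60. 12. 42.]
top [ 57. 202.] 377 xy [ 0.97  -0.518  0.056] rect [ 968. -533.] [335.  23.] 74 hsv [108. 160.  62.]
top [347. 182.] 153 xy [0.462 0.152 0.054] rect [461. 151.] [35. 50.] 72 hsv [150.   8.  76.]
top [374. 199.] 191 xy [0.473 0.251 0.055] rect [471. 251.] [50. 37.] 19 hsv [150.   7.  77.]
top [186. 217.] 1493 xy [ 0.812 -0.165  0.059] rect [ 810. -168.] [117. 121.] 66 hsv [ 15. 125. 113.]
top [324. 214.] 144 xy [0.592 0.157 0.054] rect [590. 157.] [27. 47.] 76 hsv [135.   9.  80.]
top [409. 216.] 186 xy [0.471 0.362 0.055] rect [469. 362.] [33. 48.] 78 hsv [150.   8.  78.]
top [358. 233.] 235 xy [0.593 0.269 0.055] rect [592. 269.] [47. 41.] 15 hsv [150.   7.  80.]
top [386. 245.] 273 xy [0.585 0.353 0.055] rect [584. 352.] [46. 49.] 72 hsv [150.   7.  80.]
top [276. 249.] 239 xy [0.756 0.107 0.055] rect [755. 107.] [47. 41.] 52 hsv [ 12. 205. 145.]
top [503. 246.] 119 xy [0.422 0.62  0.056] rect [426. 620.] [69. 30.] 87 hsv [104. 113.  51.]
top [447. 2
[... 6274 characters left out ...]
.] [56. 30.] 58 hsv [105.  18.  56.]
low [263. 250.] 117 xy [0.566 0.364 0.028] rect [573. 367.] [61. 33.] 31 hsv [108.  16.  64.]
low [234. 269.] 122 xy [0.579 0.453 0.028] rect [578. 448.] [59. 31.] 78 hsv [ 12. 193. 107.]
low [290. 276.] 108 xy [0.455 0.373 0.028] rect [461. 375.] [54. 28.] 26 hsv [105.  19.  65.]
low [141. 288.] 323 xy [0.71  0.642 0.028] rect [710. 640.] [  8. 121.] 6 hsv [120.  36.  16.]
low [233. 301.] 132 xy [0.51  0.515 0.028] rect [509. 511.] [60. 31.] 75 hsv [ 12. 193. 107.]
low [209. 337.] 173 xy [0.478 0.612 0.028] rect [474. 612.] [67. 24.] 74 hsv [104. 120.  86.]
low [212. 362.] 252 xy [0.427 0.643 0.028] rect [430. 642.] [108.  33.] 73 hsv [104.  120.   87.5]
```

Run:
```python
from h import *
print(yaw()); plan(.5,-.17,.28)
```

```text
-1.1379924706753797
turn z 0.000 shift cm [ 38.25 -26.06  -5.58] | now [ 0.262  -0.5669  0.2237] tilt 0.002 f [ 1.  -0.5  0.7] open 0.0853 q6 -0.12 t 0.1
```

Emit:
jog_arm(
  deltas=[
    [0, 0, 0, 3.2, -2.2, -0.47, 1],
    [0, 0, 0, 3.2, -2.2, -0.47, 1],
    [0, 0, 0, 3.2, -2.2, -0.47, 1],
    [0, 0, 0, 3.2, -2.2, -0.47, 1],
    [0, 0, 0, 3.2, -2.2, -0.47, 1],
    [0, 0, 0, 3.2, -2.2, -0.47, 1],
    [0, 0, 0, 3.2, -2.2, -0.47, 1],
    [0, 0, 0, 3.2, -2.2, -0.47, 1],
    [0, 0, 0, 3.2, -2.2, -0.47, 1],
    [0, 0, 0, 3.2, -2.2, -0.47, 1],
    [0, 0, 0, 3.2, -2.2, -0.47, 1],
    [0, 0, 0, 0, 0, 0, 1],
  ],
)

```text
t: 1.15
tool_pos: [0.4828, -0.195, 0.2775]
tool_rot: [-3.065, -0.685, -0.005]
contact_force: [-0.2, 0.6, 0.7]
opening: 0.0857
```

Emit:
jog_arm(
  deltas=[
    [0, 0, 0, 0, 0, 0, 1],
    [0, 0, 0, 0, 0, 0, 1],
  ],
)

```text
t: 1.32
tool_pos: [0.4799, -0.2001, 0.276]
tool_rot: [-3.068, -0.675, 0.001]
contact_force: [0.4, -0.4, -0.1]
opening: 0.0858
```

Run:
```python
from h import *
im,d,c=shot("wrist","b_wrist"); np.savez("pics/b.npz",im=im,d=d,R=c[1],t=c[2])
plan(.525,.26,.28)
print(c[1],c[2]); P=cloud(d,c); print(np.median(P[...,2][d>0]))
for n,p in dict(clamp=(.553,-.058,.034),case=(.51,-.283,.028)).items(): print(n,pix(p,c))
```

```text
turn z 0.000 shift cm [ 23.41 -39.93  -0.41] | now [ 0.4796 -0.2006  0.2759] tilt 0.001 f [ 1.   0.5 -0.6] open 0.0854 q6 0.60 t 1.4
[[ 4.20633946e-01 -8.62266902e-01 -2.82068917e-01]
 [-9.07230181e-01 -4.00024558e-01 -1.30052879e-01]
 [-6.94201059e-04  3.10606090e-01 -9.50538466e-01]] [ 0.55286395 -0.16686977  0.42531415]
0.0010028699308937128
clamp [[239.70016185  62.02025925]]
case [[386.75970968 170.62681424]]
```

View pics/b_wrist.png

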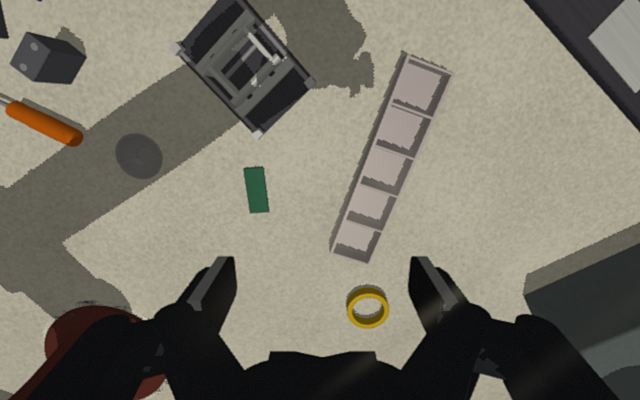

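Run:
```python
from h import *
f=np.load("pics/b.npz"); im,d=f["im"],f["d"]; c=(vision.calibration("wrist"),f["R"],f["t"]); P=cloud(d,c)
roi=(np.hypot(P[...,0]-.51,P[...,1]+.283)<.17)&(d>0)
for lo,hi in ((.012,.035),(.022,.034)):
    m=(roi&(P[...,2]>lo)&(P[...,2]<hi)).astype(np.uint8)
    k,L,S,C=cv2.connectedComponentsWithStats(m); i=1+np.argmax(S[1:,4])
    r=cv2.minAreaRect((P[L==i][:,:2]*1000).astype(np.float32)); print("depth",S[i,4],np.round(r[0],1),np.round(r[1],1),round(r[2],2), np.median(P[L==i][:,2]))
for corner in ((405,52),(452,73),(367,262),(330,250)): print(ray(corner,.028,c)[0])
plan(.553,-.058,.17)
```

```text
depth 3679 [ 508.5 -283.5] [284.3  65.1] 5.88 0.02712732274691293
depth 2631 [ 508.5 -283.7] [284.1  65.1] 5.98 0.027892449416085374
[ 0.64698374 -0.23289042  0.028     ]
[ 0.65090764 -0.29680687  0.028     ]
[ 0.37492802 -0.32333503  0.028     ]
[ 0.36967045 -0.2644942   0.028     ]
turn z 0.000 shift cm [12.64 -9.87 10.58] | now [ 0.4796 -0.2006  0.2759] tilt 0.001 f [ 1.   0.5 -0.6] open 0.0854 q6 0.60 t 1.4
```

Emit:
jog_arm(
  deltas=[
    [0, 0, 0, 2.1, -1.65, 1.76, 1],
    [0, 0, 0, 2.1, -1.65, 1.76, 1],
    [0, 0, 0, 2.1, -1.65, 1.76, 1],
    [0, 0, 0, 2.1, -1.65, 1.76, 1],
    [0, 0, 0, 2.1, -1.65, 1.76, 1],
    [0, 0, 0, 2.1, -1.65, 1.76, 1],
    [0, 0, 0, 0, 0, 0, 1],
    [0, 0, 0, 0, 0, 0, 1],
  ],
)

```text
t: 2.03
tool_pos: [0.552, -0.0577, 0.1688]
tool_rot: [-3.067, -0.674, 0.006]
contact_force: [0.1, 0.1, 0.3]
opening: 0.0853
```

Run:
```python
from h import *
im,d,c=shot("wrist"); np.savez("pics/c.npz",im=im,d=d,R=c[1],t=c[2])
P=cloud(d,c); u,v=pix((.553,-.058,.034),c)[0]; print(u,v)
cv2.imwrite("pics/c_crop.png",cv2.resize(im[max(0,int(v)-100):int(v)+100,max(0,int(u)-130):int(u)+130,::-1],None,fx=3,fy=3)[:600,:800]); print(max(0,int(u)-130),max(0,int(v)-100))
roi=(np.hypot(P[...,0]-.553,P[...,1]+.058)<.09)&(d>0)
for lo,hi in ((.002,.008),(.028,.037)):
    m=(roi&(P[...,2]>lo)&(P[...,2]<hi)); r=cv2.minAreaRect((P[m][:,:2]*1000).astype(np.float32)); print(lo,m.sum(),np.round(r[0],1),np.round(r[1],1),round(r[2],2))
```

```text
322.603419720703 186.80223888064063
192 86
0.002 7458 [552.5 -54.6] [165.9 171.1] 68.47
0.028 2148 [551.3 -58.9] [58.6 80.5] 67.08
```

View pics/c_crop.png

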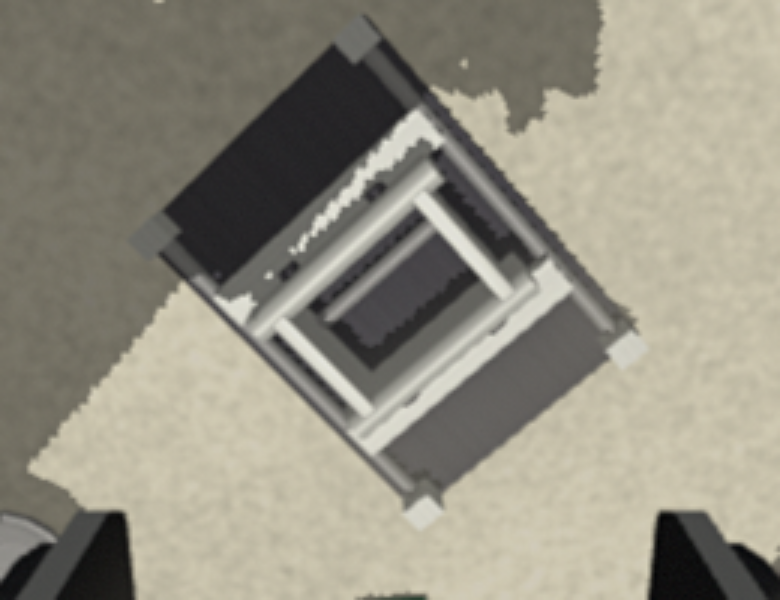

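Run:
```python
from h import *
f=np.load("pics/c.npz"); im,d=f["im"],f["d"]; c=(vision.calibration("wrist"),f["R"],f["t"]); P=cloud(d,c)
a=np.radians(-22.9); e=np.array([np.cos(a),np.sin(a)]); n=np.array([-e[1],e[0]])
q=P[...,:2]-[.5513,-.0589]; X=q@e; Y=q@n; Z=P[...,2]; ok=(d>0)&(abs(X)<.024)&(abs(Y)<.045)
for y in np.arange(-.044,.045,.002):
    s=ok&(abs(Y-y)<.001); print("%.0f:%.1f"%(y*1000,np.median(Z[s])*1000 if s.sum() else -1),end=" ")
print()
ok=(d>0)&(abs(Y)<.01)&(abs(X)<.05)
for y in np.arange(-.042,.043,.002):
    s=ok&(abs(X-y)<.001); print("%.0f:%.1f"%(y*1000,np.median(Z[s])*1000 if s.sum() else -1),end=" ")
for s in (1,-1):
    m=(d>0)&(Z>.031)&(Y*s>.01)&(abs(X)<.04); l=np.polyfit(X[m],Y[m],1); print("\ncrest",s,Y[m].mean(),l, X[m].min(),X[m].max())
plan(.525,.2,.28,np.radians(-15))
```

```text
-44:4.8 -42:13.9 -40:14.4 -38:14.4 -36:14.3 -34:14.6 -32:23.7 -30:30.4 -28:32.8 -26:33.9 -24:34.3 -22:33.5 -20:22.5 -18:4.6 -16:4.4 -14:4.3 -12:4.4 -10:4.3 -8:4.4 -6:4.4 -4:6.0 -2:254.3 0:255.2 2:256.6 4:257.0 6:257.3 8:257.9 10:256.4 12:256.6 14:257.0 16:257.1 18:257.7 20:255.7 22:254.5 24:35.5 26:266.0 28:264.0 30:261.5 32:260.4 34:258.7 36:254.5 38:243.8 40:244.4 42:5.2 44:4.3 
-42:-1.0 -40:-1.0 -38:-1.0 -36:-1.0 -34:34.2 -32:34.2 -30:34.2 -28:22.3 -26:4.8 -24:5.0 -22:4.6 -20:4.8 -18:4.6 -16:4.6 -14:4.6 -12:4.7 -10:4.5 -8:5.1 -6:4.7 -4:4.9 -2:4.6 0:4.9 2:4.6 4:4.6 6:9.5 8:256.4 10:257.2 12:257.6 14:257.3 16:257.2 18:256.8 20:255.8 22:255.8 24:268.6 26:266.8 28:265.0 30:262.5 32:261.2 34:260.0 36:257.1 38:254.9 40:251.7 42:4.3 
crest 1 0.04652220158723792 [-1.118076   0.0253354] -0.03999996642184324 0.03996085890341246

crest -1 -0.02538248092903109 [-0.03687281 -0.02437528] -0.03986837952794282 0.03999581549423108
turn z -0.877 shift cm [ 24.25  -9.37 -10.98] | now [ 0.5526 -0.0585  0.1702] tilt 0.001 f [ 0.4 -0.7  0.2] open 0.0854 q6 0.90 t 2.1
```

Run:
```python
from h import *
f=np.load("pics/c.npz"); im,d=f["im"],f["d"]; c=(vision.calibration("wrist"),f["R"],f["t"]); P=cloud(d,c)
a=np.radians(-22.9); e=np.array([np.cos(a),np.sin(a)]); n=np.array([-e[1],e[0]])
q=P[...,:2]-[.5513,-.0589]; X=q@e; Y=q@n; Z=P[...,2]; g=(d>0)&(Z<.037)
for s in (1,-1):
    m=g&(Z>.031)&(Y*s>.018)&(abs(X)<.039)&(abs(Y)<.04); l=np.polyfit(X[m],Y[m],1); print("crest Y",s,Y[m].mean(),l)
    m=g&(Z>.031)&(X*s>.02)&(abs(Y)<.016)&(abs(X)<.04); print("stop X",X[m].min(),X[m].max(),X[m].mean())
m=g&(Z>.0085)&(Z<.014)&(abs(X)<.02)&(abs(Y)<.017); print("rail",Y[m].mean(),m.sum())
m=g&(Z>.02)&(abs(X)<.04)&(abs(Y)<.04); print("outer",np.percentile(Y[m],[.5,99.5]),np.percentile(X[m],[.5,99.5]))
```

```text
crest Y 1 0.024278631525684873 [4.81604403e-05 2.42785684e-02]
stop X 0.028193684437698822 0.034212901986502925 0.031345168373013196
crest Y -1 -0.023559646815072773 [-0.00034172 -0.02355925]
stop X -0.03409395995101306 -0.027406683966663604 -0.03038461054561645
rail 0.008154149614740579 201
outer [-0.03130141  0.03158415] [-0.03922334  0.03947697]
```

Emit:
jog_arm(
  deltas=[
    [0, 0, -0.11, 0, 0, -1.4, 1],
    [0, 0, -0.11, 0, 0, -1.4, 1],
    [0, 0, -0.11, 0, 0, -1.4, 1],
    [0, 0, -0.11, 0, 0, -1.4, 1],
    [0, 0, -0.11, 0, 0, -1.4, 1],
    [0, 0, -0.11, 0, 0, -1.4, 1],
    [0, 0, -0.11, 0, 0, -1.3, 1],
    [0, 0, -0.11, 0, 0, -1.3, 1],
  ],
)

```text
t: 2.75
tool_pos: [0.553, -0.0595, 0.2832]
tool_rot: [2.485, 1.919, 0.002]
contact_force: [-0.0, -0.8, -0.5]
opening: 0.0852
```

Emit:
jog_arm(
  deltas=[
    [0, 0, 0, 3.45, -1.35, 0, 1],
    [0, 0, 0, 3.45, -1.35, 0, 1],
    [0, 0, 0, 3.45, -1.35, 0, 1],
    [0, 0, 0, 3.45, -1.35, 0, 1],
    [0, 0, 0, 3.45, -1.35, 0, 1],
    [0, 0, 0, 3.45, -1.35, 0, 1],
    [0, 0, 0, 3.45, -1.35, 0, 1],
    [0, 0, 0, 0, 0, 0, 1],
    [0, 0, 0, 0, 0, 0, 1],
  ],
)

```text
t: 3.5
tool_pos: [0.5237, 0.2002, 0.2821]
tool_rot: [2.487, 1.917, 0.002]
contact_force: [-0.4, 0.1, -1.1]
opening: 0.0854
```

```bash
cat >> h.py <<'E'
def blocks(img,d,c,lo=.046,hi=.066):
    """top faces of standing blocks: centre, size (mm), length/thickness axis, from depth band + median colour"""
    P=cloud(d,c); hsv=cv2.cvtColor(img,cv2.COLOR_RGB2HSV); out=[]
    m=((d>0)&(P[...,2]>lo)&(P[...,2]<hi)&(P[...,0]>.3)&(P[...,0]<.8)&(P[...,1]>.05)&(P[...,1]<.48)).astype(np.uint8)
    k,L,S,C=cv2.connectedComponentsWithStats(m)
    for i in range(1,k):
        if S[i,4]<25: continue
        s=np.median(hsv[L==i][:,1])
        if s>80: continue
        q=P[L==i]; r=cv2.minAreaRect((q[:,:2]*1000).astype(np.float32)); w,h=r[1]; a=r[2]
        if w>h: w,h=h,w; a-=90
        out.append((np.array(r[0])/1000,w,h,wrap(np.radians(a+90)),C[i],S[i,4]))
        print("c(%.4f %.4f) thick %.1f len %.1f lenaxis %.1fdeg px %s n %d"%(*out[-1][0],w,h,np.degrees(out[-1][3]),np.round(C[i]),S[i,4]))
    return out
E
python3 - <<'E'
from h import *
im,d,c=shot("wrist","d_wrist"); np.savez("pics/d.npz",im=im,d=d,R=c[1],t=c[2])
plan(.59,.158,.16,np.radians(-13)); blocks(im,d,c); print("low slice"); blocks(im,d,c,.02,.062)
E
```

```text
turn z -0.032 shift cm [-2.53  7.35 12.21] | now [0.5239 0.1992 0.2819] tilt 0.002 f [ 0.   0.1 -0.1] open 0.0856 q6 0.49 t 3.5
c(0.5833 0.3530) thick 44.9 len 45.2 lenaxis 70.5deg px [338.  24.] n 1902
c(0.4687 0.3630) thick 33.2 len 45.2 lenaxis -10.8deg px [238.  44.] n 1381
c(0.5911 0.2690) thick 41.1 len 44.9 lenaxis 15.0deg px [361.  99.] n 1380
c(0.4707 0.2509) thick 36.9 len 45.5 lenaxis 20.3deg px [270. 139.] n 1118
c(0.5906 0.1582) thick 24.6 len 45.2 lenaxis -15.2deg px [379. 185.] n 699
c(0.4600 0.1521) thick 29.4 len 44.6 lenaxis -16.3deg px [284. 213.] n 750
low slice
c(0.5833 0.3530) thick 44.9 len 45.2 lenaxis 70.5deg px [338.  26.] n 2038
c(0.4687 0.3629) thick 33.4 len 45.2 lenaxis -11.0deg px [240.  45.] n 1607
c(0.5911 0.2690) thick 41.1 len 44.9 lenaxis 15.0deg px [361.  99.] n 1414
c(0.4707 0.2509) thick 36.9 len 45.5 lenaxis 20.3deg px [271. 139.] n 1196
c(0.5906 0.1582) thick 24.6 len 45.2 lenaxis -15.2deg px [377. 183.] n 873
c(0.4600 0.1522) thick 29.6 len 44.6 lenaxis -16.4deg px [285. 210.] n 944
c(0.3868 0.0554) thick 9.8 len 42.8 lenaxis 0.2deg px [260. 274.] n 65
```

View pics/d_wrist.png

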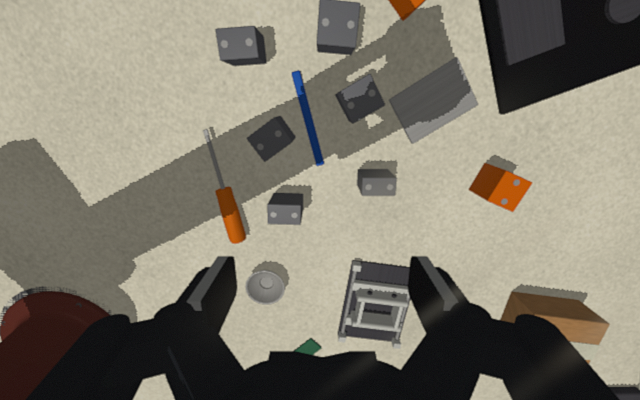

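Run:
```python
from h import *
im=np.load("pics/d.npz")["im"]; cv2.imwrite("pics/d_crop.png",cv2.resize(im[0:230,200:440,::-1],None,fx=2.5,fy=2.5))
```

```text
(no output)
```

View pics/d_crop.png

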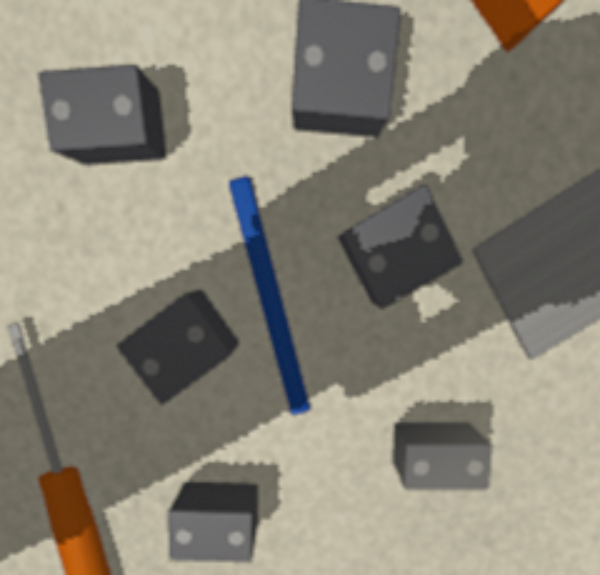

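Emit:
jog_arm(
  deltas=[
    [0, 0, 0, -0.75, 2.5, 3, 1],
    [0, 0, 0, -0.75, 2.5, 3, 1],
    [0, 0, 0, -0.75, 2.5, 3, 1],
    [0, 0, 0, 0, 0, 0, 1],
    [0, 0, 0, 0, 0, 0, 1],
    [0, 0, 0, 0, 0, 0, 1],
  ],
)

```text
t: 4.05
tool_pos: [0.5907, 0.1578, 0.1919]
tool_rot: [2.491, 1.914, 0.002]
contact_force: [-0.0, 0.4, 0.7]
opening: 0.0858
```

Run:
```python
from h import *
im,d,c=shot("wrist"); blocks(im,d,c); plan(.5906,.1582,.053,np.radians(-15.2))
```

```text
c(0.4666 0.3518) thick 11.7 len 45.9 lenaxis -11.4deg px [118.   8.] n 1007
c(0.5910 0.2691) thick 41.1 len 45.0 lenaxis 15.0deg px [289.  69.] n 2604
c(0.4708 0.2510) thick 37.3 len 45.7 lenaxis 19.9deg px [172. 125.] n 2179
c(0.5902 0.1578) thick 25.2 len 44.6 lenaxis -14.5deg px [321. 186.] n 1185
c(0.4601 0.1522) thick 29.7 len 45.2 lenaxis -17.2deg px [201. 222.] n 1330
turn z 0.006 shift cm [-0.06 -0.07 14.01] | now [0.591  0.1585 0.1931] tilt 0.003 f [0.2 0.2 1. ] open 0.0854 q6 0.40 t 4.1
```

The crop shows six grey blocks, each with two dots. By thickness they run b1 (441,455), b2 (212,535), b3 (105,112), b4 (178,347), b5 (400,245) and b6 (347,66). The orange corner at (520,20) isn't part of the job. I'll take block1 first.

Emit:
jog_arm(
  deltas=[
    [0, 0, 0, -0.06, -0.07, 3, 1],
    [0, 0, 0, 0, 0, 3, 1],
    [0, 0, 0, 0, 0, 3, 1],
    [0, 0, 0, 0, 0, 3, 1],
    [0, 0, 0, 0, 0, 2, 1],
    [0, 0, 0, 0, 0, 0, 0],
    [0, 0, 0, 0, 0, 0, 0],
    [0, 0, 0, 0, 0, 0, 0],
    [0, 0, 0, 0, 0, 0, 0],
    [0, 0, 0, 0, 0, 0, 0],
    [0, 0, 0, 0, 0, 0, 0],
    [0, 0, 0, 0, 0, 0, 0],
  ],
  grip_force=50,
)

```text
t: 5.1
tool_pos: [0.5899, 0.1591, 0.0519]
tool_rot: [2.488, 1.917, 0.002]
contact_force: [0.5, -0.0, -0.3]
opening: 0.0007
```

Emit:
jog_arm(
  deltas=[
    [0, 0, 0, 0, 0, 0, 0],
    [0, 0, 0, 0, 0, 0, 0],
    [0, 0, 0, 0, 0, -1.5, 0],
    [0, 0, 0, 0, 0, -2.5, 0],
    [0, 0, 0, 0, 0, -2.5, 0],
    [0, 0, 0, 0, 0, -2.5, 0],
    [0, 0, 0, 0, 0, 0, 0],
  ],
)

```text
t: 5.68
tool_pos: [0.5928, 0.1595, 0.1475]
tool_rot: [2.485, 1.914, 0.014]
contact_force: [1.1, 0.8, 0.7]
opening: 0.0002
```

Run:
```python
from h import *
plan(.5518,-.0588,.145,np.radians(-22.9))
```

```text
turn z 0.142 shift cm [-21.71   4.72   0.17] | now [0.5928 0.1595 0.1475] tilt 0.010 f [1.1 0.8 0.7] open 0.0002 q6 0.40 t 5.7
```

Emit:
jog_arm(
  deltas=[
    [0, 0, 0, 0, 0, -3, 1],
    [0, 0, 0, 0, 0, -3, 1],
    [0, 0, 0, 0, 0, 0, 1],
    [0, 0, 0, 0, 0, 0, 1],
    [0, 0, 0, 0, 0, 0, 1],
    [0, 0, 0, 0, 0, 0, 1],
    [0, 0, 0, 0, 0, 0, 1],
  ],
)

```text
t: 6.27
tool_pos: [0.5882, 0.1589, 0.1986]
tool_rot: [-2.487, -1.916, 0.005]
contact_force: [0.2, -0.4, -0.6]
opening: 0.0836
```

Run:
```python
from h import *
im,d,c=shot("wrist","e"); blocks(im,d,c); plan(.5906,.1582,.053,np.radians(-15.2))
s=shot("side"); blocks(*s); cv2.imwrite("pics/e2.png",np.vstack([im[...,::-1],cv2.resize(s[0][130:330,180:500,::-1],(640,400))])[::1][:, :])
cv2.imwrite("pics/e2.png",cv2.resize(cv2.imread("pics/e2.png"),(480,600)))
```

```text
c(0.4668 0.3527) thick 13.2 len 45.7 lenaxis -11.4deg px [128.   9.] n 1074
c(0.5854 0.3285) thick 1.6 len 24.6 lenaxis -16.0deg px [271.   1.] n 55
c(0.5910 0.2691) thick 41.1 len 45.0 lenaxis 14.9deg px [294.  69.] n 2471
c(0.4709 0.2512) thick 37.4 len 45.5 lenaxis 20.6deg px [179. 124.] n 2059
c(0.5904 0.1579) thick 25.3 len 44.9 lenaxis -15.1deg px [324. 185.] n 1147
c(0.4596 0.1522) thick 29.6 len 45.6 lenaxis -16.7deg px [207. 219.] n 1279
turn z 0.007 shift cm [1.000e-02 2.700e-01 1.459e+01] | now [0.5884 0.1589 0.1989] tilt 0.003 f [ 0.2 -0.1 -0.7] open 0.0852 q6 0.40 t 6.3
c(0.5878 0.1598) thick 26.3 len 47.0 lenaxis -14.1deg px [309. 198.] n 124
c(0.5882 0.2710) thick 43.7 len 45.2 lenaxis 15.6deg px [281. 220.] n 225
c(0.4591 0.1534) thick 29.8 len 49.4 lenaxis -18.4deg px [345. 220.] n 169
c(0.5814 0.3542) thick 45.3 len 48.2 lenaxis -19.0deg px [261. 240.] n 267
c(0.4688 0.2514) thick 41.7 len 45.6 lenaxis 18.4deg px [318. 239.] n 232
c(0.4669 0.3643) thick 33.9 len 47.5 lenaxis -13.4deg px [289. 266.] n 231
```

View pics/e2.png

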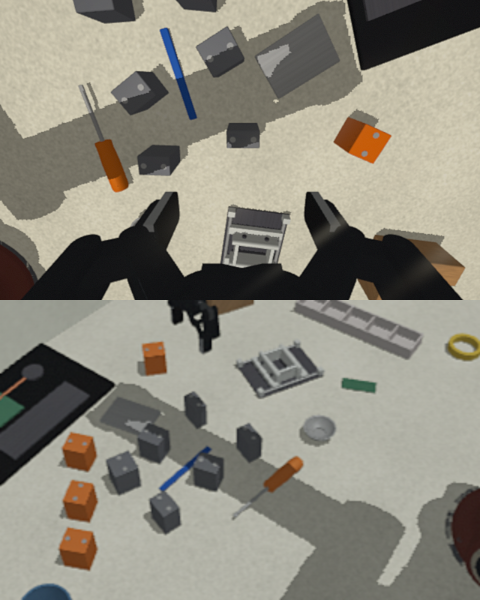

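Run:
```python
from h import *
o=ctrl.get_obs(); print(o["tool_pos"],o["q"])
c=cam("side"); 
for p in (o["tool_pos"],o["tool_pos"]-[0,0,.01],(.5904,.1579,.056)): print("side",pix(p,c),"scene",pix(p,cam("scene")),"wrist",pix(p,cam("wrist")))
s=shot("side"); w=shot("scene")
def crop(im,u,v,k=4,a=80,b=65): u,v=int(u),int(v); return cv2.resize(im[v-b:v+b,u-a:u+a,::-1],None,fx=k,fy=k)
u=pix(o["tool_pos"],c)[0]; v=pix(o["tool_pos"],cam("scene"))[0]
A=crop(s[0],*u,a=60,b=60); B=crop(w[0],*v,a=40,b=60); 
for im in (A,B): cv2.drawMarker(im,(im.shape[1]//2,im.shape[0]//2),(0,0,255),0,20,1)
cv2.imwrite("pics/f.png",np.hstack([A,B]))
P=cloud(s[1],s[2]); q=(np.linalg.norm(P-o["tool_pos"],axis=-1)<.09)&(s[1]>0); print(q.sum(),P[q].mean(0),P[q].min(0))
for im,d,cc in (s,w):
    P=cloud(d,cc); q=(abs(P[...,0]-.59)<.12)&(abs(P[...,1]-.158)<.12)&(P[...,2]>.09)&(P[...,2]<.24)&(d>0); print(q.sum(), P[q].min(0),P[q].max(0)); l=q&(P[...,2]<P[q][:,2].min()+.03); print(P[l].min(0),P[l].max(0))
```

```text
[0.58855688 0.15891942 0.19926971] [1.41693308e-01 3.49212194e-02 1.67401332e+00 3.87311797e-05
 1.43509998e+00 3.99705270e-01]
side [[307.02606593 159.67850846]] scene [[325.30932777 183.18137728]] wrist [[320.64132177 252.81465586]]
side [[307.17978214 162.48046026]] scene [[325.31875665 185.44287027]] wrist [[320.76419928 244.70414519]]
side [[308.83777998 196.29860318]] scene [[324.78050145 213.44001799]] wrist [[323.68161843 185.72340281]]
229 [0.5897672  0.16414548 0.24662893] [0.53130126 0.13621238 0.21659156]
95 [0.53269789 0.13621238 0.21659156] [0.64201758 0.18316686 0.23980903]
[0.53269789 0.13621238 0.21659156] [0.64201758 0.18316686 0.23980903]
69 [0.5357863  0.13765442 0.21644461] [0.64705478 0.18047764 0.23886527]
[0.5357863  0.13765442 0.21644461] [0.64705478 0.18047764 0.23886527]
```

View pics/f.png

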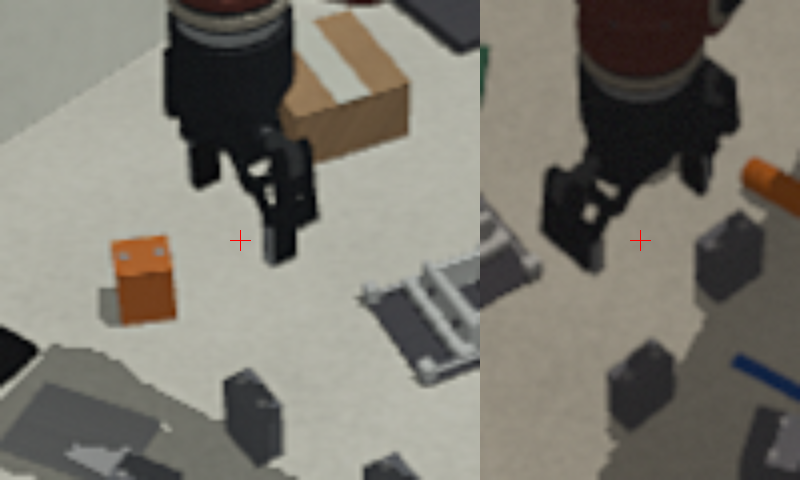

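The picture shows the open fingertips sitting above the TCP mark. Depth puts the tips at z 0.217 with the TCP at 0.199, so they are about 26 mm farther back than `tcp_to_tips` says. That means the close at z = 0.052 passed just over the block, which hasn't moved. I'll grip with the TCP about 20 mm above the underside instead.

Emit:
jog_arm(
  deltas=[
    [0, 0, 0, 0, 0.2, 3, 1],
    [0, 0, 0, 0, 0, 4, 1],
    [0, 0, 0, 0, 0, 4, 1],
    [0, 0, 0, 0, 0, 3.9, 1],
    [0, 0, 0, 0, 0, 2, 1],
    [0, 0, 0, 0, 0, 1, 1],
    [0, 0, 0, 0, 0, 0, 0],
    [0, 0, 0, 0, 0, 0, 0],
    [0, 0, 0, 0, 0, 0, 0],
    [0, 0, 0, 0, 0, 0, 0],
    [0, 0, 0, 0, 0, 0, 0],
    [0, 0, 0, 0, 0, 0, 0],
  ],
  grip_force=50,
)

```text
t: 7.47
tool_pos: [0.5935, 0.1589, 0.025]
tool_rot: [2.487, 1.916, 0.008]
contact_force: [-0.2, 0.2, 6.4]
opening: 0.0442
```

Emit:
jog_arm(
  deltas=[
    [0, 0, 0, 0, 0, -1, 0],
    [0, 0, 0, 0, 0, -2.5, 0],
    [0, 0, 0, 0, 0, -3, 0],
    [0, 0, 0, 0, 0, -3, 0],
    [0, 0, 0, 0, 0, 0, 0],
  ],
)

```text
t: 7.88
tool_pos: [0.5955, 0.1592, 0.1253]
tool_rot: [2.484, 1.913, 0.017]
contact_force: [2.3, -0.1, -0.1]
opening: 0.0441
```

```bash
cat >> h.py <<'E'
def held():
    """underside and pose of the held block seen by the side camera depth near the TCP: lowest grey point"""
    o=ctrl.get_obs(); im,d,c=shot("side"); P=cloud(d,c)
    q=(np.hypot(P[...,0]-o["tool_pos"][0],P[...,1]-o["tool_pos"][1])<.04)&(d>0)&(P[...,2]>o["tool_pos"][2]-.06)&(P[...,2]<o["tool_pos"][2]+.03)
    z=P[q][:,2]; print("held n",q.sum(),"zmin-TCP",np.round((np.percentile(z,[1,3,10])-o["tool_pos"][2])*1000,1) if q.sum() else None)
E
python3 - <<'E'
from h import *
held(); plan(.5518,-.0588,.11,np.radians(-22.9))
E
```

```text
held n 217 zmin-TCP [-25.2 -22.9 -18. ]
turn z 0.142 shift cm [-21.71   4.56   1.18] | now [0.5941 0.1589 0.1224] tilt 0.009 f [ 0.5 -0.1 -1.1] open 0.0441 q6 0.40 t 7.9
```

Emit:
jog_arm(
  deltas=[
    [0, 0, 0.071, 0, 0, 0, 0],
    [0, 0, 0.071, 0, 0, 0, 0],
    [0, 0, 0, -3.6, 0.76, 0.2, 0],
    [0, 0, 0, -3.6, 0.76, 0.2, 0],
    [0, 0, 0, -3.6, 0.76, 0.2, 0],
    [0, 0, 0, -3.6, 0.76, 0.2, 0],
    [0, 0, 0, -3.6, 0.76, 0.2, 0],
    [0, 0, 0, -3.6, 0.76, 0.2, 0],
    [0, 0, 0, 0, 0, 0, 0],
    [0, 0, 0, 0, 0, 0, 0],
  ],
)

```text
t: 8.77
tool_pos: [0.5477, -0.0596, 0.1036]
tool_rot: [-2.62, -1.73, 0.002]
contact_force: [-0.1, -0.6, -0.5]
opening: 0.0439
```

Run:
```python
from h import *
held(); plan(.5518,-.0588,.036,np.radians(-22.9))
im,d,c=shot("wrist"); P=cloud(d,c)
a=np.radians(-22.9); e=np.array([np.cos(a),np.sin(a)]); n=np.array([-e[1],e[0]]); q=P[...,:2]-[.5518,-.0588]; X=q@e;Y=q@n;Z=P[...,2]
m=(d>0)&(Z>.125)&(Z<.148)&(np.abs(X)<.03)&(np.abs(Y)<.03); print("held top",m.sum(), X[m].min(),X[m].max(),Y[m].min(),Y[m].max())
cv2.imwrite("pics/g.png",im[...,::-1])
```

```text
held n 208 zmin-TCP [-22.7 -21.6 -18.5]
turn z -0.002 shift cm [0.11 0.36 6.78] | now [ 0.5482 -0.0584  0.1038] tilt 0.002 f [ 0.6  1.2 -1.1] open 0.0441 q6 0.16 t 8.8
held top 6784 -0.029993646597340263 0.02997872351944639 -0.015714519303366453 0.010838131663259058
```

View pics/g.png

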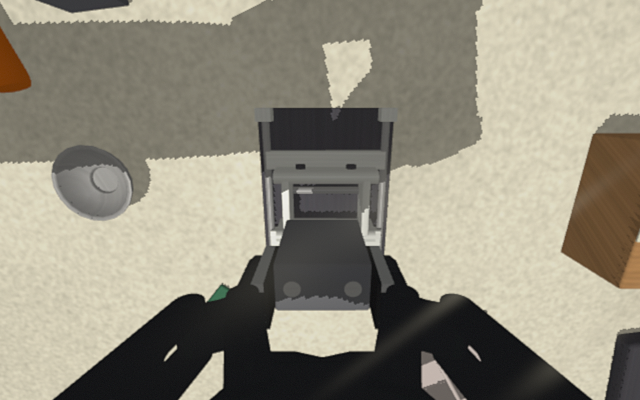

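Emit:
jog_arm(
  deltas=[
    [0, 0, 0, 0.15, 0.36, 1, 0],
    [0, 0, 0, 0, 0, 2, 0],
    [0, 0, 0, 0, 0, 2, 0],
    [0, 0, 0, 0, 0, 1, 0],
    [0, 0, 0, 0, 0, 0.5, 0],
    [0, 0, 0, 0, 0, 0, 0],
    [0, 0, 0, 0, 0, 0, 0],
  ],
)

```text
t: 9.45
tool_pos: [0.5533, -0.0578, 0.04]
tool_rot: [2.618, 1.737, 0.0]
contact_force: [-0.1, -0.3, -0.1]
opening: 0.0444
```

Run:
```python
from h import *
held(); plan(.5518,-.0588,.035,np.radians(-22.9))
```

```text
held n 403 zmin-TCP [-38.9 -34.8 -27.3]
turn z 0.000 shift cm [-0.15 -0.16  0.57] | now [ 0.5539 -0.0581  0.0407] tilt 0.002 f [-0.3 -0.1 -0.4] open 0.0440 q6 0.16 t 9.5
```

Emit:
jog_arm(
  deltas=[
    [0, 0, 0, -0.15, -0.1, 0.3, 0],
    [0, 0, 0, 0, 0, 0.2, 0],
    [0, 0, 0, 0, 0, 0.1, 0],
    [0, 0, 0, 0, 0, 0, 0],
    [0, 0, 0, 0, 0, 0, 0],
    [0, 0, 0, 0, 0, 0, 0],
    [0, 0, 0, 0, 0, 0, 0],
  ],
)

```text
t: 10.08
tool_pos: [0.5523, -0.0596, 0.0358]
tool_rot: [2.618, 1.735, 0.002]
contact_force: [-2.3, 1.2, 6.5]
opening: 0.0441
```

Run:
```python
from h import *
plan(.5518,-.0588,.035,np.radians(-22.9))
im,d,c=shot("wrist"); P=cloud(d,c); hsv=cv2.cvtColor(im,cv2.COLOR_RGB2HSV)
a=np.radians(-22.9); e=np.array([np.cos(a),np.sin(a)]); n=np.array([-e[1],e[0]]); q=P[...,:2]-[.5518,-.0588]; X=q@e;Y=q@n;Z=P[...,2]
m=(d>0)&(Z>.055)&(Z<.08)&(np.abs(X)<.018)&(np.abs(Y)<.03)
for y in np.arange(-.02,.021,.002):
    s=m&(abs(Y-y)<.001); print("%.0f:%.1f/%d"%(y*1000,np.median(Z[s])*1000 if s.sum() else -1,s.sum()),end=" ")
```

```text
turn z -0.000 shift cm [ 0.05 -0.07  0.08] | now [ 0.5523 -0.0596  0.0358] tilt 0.002 f [-2.3  1.2  6.5] open 0.0441 q6 0.16 t 10.1
-20:-1.0/0 -18:-1.0/0 -16:65.6/1 -14:66.8/159 -12:67.1/276 -10:67.1/262 -8:67.2/292 -6:67.2/254 -4:67.4/299 -2:67.4/290 -0:67.3/306 2:67.2/308 4:67.2/309 6:67.1/304 8:67.1/318 10:62.8/1193 12:61.6/11 14:-1.0/0 16:-1.0/0 18:-1.0/0 20:-1.0/0
```

Emit:
jog_arm(
  deltas=[
    [0, 0, 0, 0, 0, -1, 0],
    [0, 0, 0, 0, 0, -2.5, 0],
    [0, 0, 0, 0, 0, -2.5, 0],
    [0, 0, 0.119, 0, 0, -1, 0],
    [0, 0, 0.119, 0, 0, -1, 0],
    [0, 0, 0.119, 0, 0, 0, 0],
    [0, 0, 0.119, 0, 0, 0, 0],
    [0, 0, 0.119, 0, 0, 0, 0],
    [0, 0, 0.119, 0, 0, 0, 0],
    [0, 0, 0.119, 0, 0, 0, 0],
    [0, 0, 0.119, 0, 0, 0, 0],
    [0, 0, 0.119, 0, 0, 0, 0],
  ],
)

```text
t: 11.13
tool_pos: [0.5516, -0.0593, 0.1145]
tool_rot: [3.138, 0.147, 0.001]
contact_force: [0.2, -0.3, -1.3]
opening: 0.0441
```

Run:
```python
from h import *
plan(.6199,-.2720,.105,np.radians(-84.05))
```

```text
turn z -0.010 shift cm [ 4.59 21.86  0.96] | now [ 0.5516 -0.0593  0.1145] tilt 0.001 f [ 0.2 -0.3 -1.3] open 0.0441 q6 1.24 t 11.1
```

Emit:
jog_arm(
  deltas=[
    [0, 0, -0.01, 0.79, 3.64, 0.16, 0],
    [0, 0, 0, 0.79, 3.64, 0.16, 0],
    [0, 0, 0, 0.79, 3.64, 0.16, 0],
    [0, 0, 0, 0.79, 3.64, 0.16, 0],
    [0, 0, 0, 0.79, 3.64, 0.16, 0],
    [0, 0, 0, 0.79, 3.64, 0.16, 0],
    [0, 0, 0, 0, 0, 0, 0],
    [0, 0, 0, 0, 0, 0, 0],
  ],
)

```text
t: 11.8
tool_pos: [0.6222, -0.2731, 0.1044]
tool_rot: [-3.137, -0.168, -0.0]
contact_force: [-0.2, 0.1, -0.7]
opening: 0.0442
```

```bash
cat >> h.py <<'E'
CL=np.array([.5518,-.0588]); CA=np.radians(-22.9)
def cell(k): # k=-2..2 along case x
    a=np.radians(5.95); return np.array([.5085,-.2836])+.056*k*np.array([np.cos(a),np.sin(a)])
def top(und=.0247):
    """held block's top face in the tool frame (cm off the TCP, along tool x), by wrist depth"""
    o=ctrl.get_obs(); m=R.from_rotvec(o["tool_rot"]).as_matrix(); im,d,c=shot("wrist"); q=(cloud(d,c)-o["tool_pos"])@m
    zt=-(.056-und); s=(d>0)&(abs(q[...,2]-zt)<.0025)&(abs(q[...,1])<.018)&(abs(q[...,0])<.035)
    x=q[s][:,0]; print("top n",s.sum(),"x range cm",np.round(100*np.percentile(x,[1,99]),2),"mid %.2f"%(50*np.percentile(x,[1,99]).sum()))
    return im,d,c
E
python3 - <<'E'
from h import *
plan(*cell(2),.029,np.radians(-84.05)); top()
E
```

```text
turn z 0.003 shift cm [-0.22 -0.14  7.54] | now [ 0.6222 -0.2731  0.1044] tilt 0.000 f [-0.2  0.1 -0.7] open 0.0442 q6 0.94 t 11.8
top n 3802 x range cm [-1.31  1.17] mid -0.07
```

Emit:
jog_arm(
  deltas=[
    [0, 0, 0, -0.12, -0.14, 3, 0],
    [0, 0, 0, 0, 0, 2.5, 0],
    [0, 0, 0, 0, 0, 1, 0],
    [0, 0, 0, 0, 0, 0.6, 0],
    [0, 0, 0, 0, 0, 0.5, 0],
    [0, 0, 0, 0, 0, 0, 0],
    [0, 0, 0, 0, 0, 0, 0.7],
    [0, 0, 0, 0, 0, 0, 0.8],
    [0, 0, 0, 0, 0, 0, 1],
    [0, 0, 0, 0, 0, 0, 1],
    [0, 0, 0, 0, 0, 0, 1],
    [0, 0, 0, 0, 0, 0, 1],
  ],
)

```text
t: 12.85
tool_pos: [0.6209, -0.2701, 0.0284]
tool_rot: [3.137, 0.172, 0.0]
contact_force: [-0.6, -0.1, 0.1]
opening: 0.0854
```

Emit:
jog_arm(
  deltas=[
    [0, 0, 0, 0, 0, -1, 1],
    [0, 0, 0, 0, 0, -3, 1],
    [0, 0, 0, 0, 0, -4, 1],
    [0, 0, -0.115, 0, 0, -3, 1],
    [0, 0, -0.115, 0, 0, -2, 1],
    [0, 0, -0.115, 0, 0, -1, 1],
    [0, 0, -0.115, 0, 0, 0, 1],
    [0, 0, -0.115, 0, 0, 0, 1],
    [0, 0, -0.115, 0, 0, 0, 1],
    [0, 0, -0.115, 0, 0, 0, 1],
    [0, 0, -0.115, 0, 0, 0, 1],
    [0, 0, -0.115, 0, 0, 0, 1],
  ],
)

```text
t: 13.85
tool_pos: [0.6208, -0.27, 0.1691]
tool_rot: [2.636, 1.709, 0.0]
contact_force: [0.8, -0.2, -0.1]
opening: 0.0853
```

```bash
cat >> h.py <<'E'
def standing(lo,hi,xr,yr,name="side",sat=80):
    """top faces in a z band within a box"""
    im,d,c=shot(name); P=cloud(d,c); m=((d>0)&(P[...,2]>lo)&(P[...,2]<hi)&(P[...,0]>xr[0])&(P[...,0]<xr[1])&(P[...,1]>yr[0])&(P[...,1]<yr[1])).astype(np.uint8)
    k,L,S,C=cv2.connectedComponentsWithStats(m)
    for i in range(1,k):
        if S[i,4]<20: continue
        q=P[L==i]; r=cv2.minAreaRect((q[:,:2]*1000).astype(np.float32)); A=np.c_[q[:,:2]-q[:,:2].mean(0),np.ones(len(q))]; g=np.linalg.lstsq(A,q[:,2],rcond=None)[0]
        print(name,"top at",np.round(r[0]),"z %.1f"%(1000*np.median(q[:,2])),np.round(r[1]),round(r[2],1),"slope",np.round(g[:2],2),S[i,4])
E
python3 - <<'E'
from h import *
standing(.04,.075,(.35,.7),(-.35,-.2)); standing(.04,.075,(.35,.7),(-.35,-.2),"scene"); print(cell(2))
blocks(*shot("side")); blocks(*shot("scene"))
plan(.46,.1521,.15,np.radians(-16.5))
E
```

```text
side top at [ 619. -266.] z 57.0 [27. 54.] 5.8 slope [ 0.15 -0.13] 114
scene top at [ 621. -270.] z 58.2 [28. 50.] 5.4 slope [-0.27 -0.09] 153
[ 0.61989663 -0.27199002]
c(0.5891 0.2696) thick 45.5 len 46.8 lenaxis 12.5deg px [281. 220.] n 228
c(0.4583 0.1536) thick 30.9 len 48.0 lenaxis -17.8deg px [345. 220.] n 166
c(0.5819 0.3544) thick 44.6 len 49.4 lenaxis -20.4deg px [260. 240.] n 271
c(0.4683 0.2524) thick 40.5 len 46.2 lenaxis 21.2deg px [318. 239.] n 233
c(0.4663 0.3644) thick 33.9 len 47.4 lenaxis -10.7deg px [289. 266.] n 228
c(0.4603 0.1513) thick 33.8 len 47.5 lenaxis -15.8deg px [347. 182.] n 149
c(0.4723 0.2505) thick 37.2 len 49.0 lenaxis 21.3deg px [374. 199.] n 187
c(0.4680 0.3628) thick 34.1 len 48.0 lenaxis -11.5deg px [409. 216.] n 184
c(0.5913 0.2683) thick 40.9 len 49.6 lenaxis 15.3deg px [358. 233.] n 237
c(0.5839 0.3516) thick 47.1 len 47.2 lenaxis -18.2deg px [386. 245.] n 274
turn z -0.141 shift cm [ 35.9  -27.41   1.86] | now [ 0.6208 -0.27    0.1688] tilt 0.000 f [-0.2  1.   0.3] open 0.0855 q6 -0.09 t 14.1
```

Emit:
jog_arm(
  deltas=[
    [0, 0, -0.07, 0, 0, 0.9, 1],
    [0, 0, -0.07, 0, 0, 0.9, 1],
    [0, 0, 0, 3, -2.28, 0, 1],
    [0, 0, 0, 3, -2.28, 0, 1],
    [0, 0, 0, 3, -2.28, 0, 1],
    [0, 0, 0, 3, -2.28, 0, 1],
    [0, 0, 0, 3, -2.28, 0, 1],
    [0, 0, 0, 3, -2.28, 0, 1],
    [0, 0, 0, 3, -2.28, 0, 1],
    [0, 0, 0, 3, -2.28, 0, 1],
    [0, 0, 0, 3, -2.28, 0, 1],
    [0, 0, 0, 3, -2.28, 0, 1],
  ],
)

```text
t: 15.05
tool_pos: [0.4859, 0.0836, 0.1507]
tool_rot: [2.518, 1.878, 0.001]
contact_force: [1.1, 0.5, -0.5]
opening: 0.0854
```

Emit:
jog_arm(
  deltas=[
    [0, 0, 0, 3, -2.28, 0, 1],
    [0, 0, 0, 2.9, -2.2, 0, 1],
    [0, 0, 0, 0, 0, 0, 1],
    [0, 0, 0, 0, 0, 0, 1],
    [0, 0, 0, 0, 0, 0, 1],
  ],
)

```text
t: 15.47
tool_pos: [0.4606, 0.1512, 0.1505]
tool_rot: [2.515, 1.881, 0.0]
contact_force: [-0.9, -0.3, -0.4]
opening: 0.0854
```

Run:
```python
from h import *
blocks(*shot("wrist")); plan(.46,.1521,.022,np.radians(-16.5))
```

```text
c(0.5911 0.2662) thick 34.9 len 45.5 lenaxis 14.9deg px [446.  15.] n 2130
c(0.4705 0.2512) thick 37.1 len 45.0 lenaxis 20.2deg px [297.  75.] n 3128
c(0.4594 0.1525) thick 29.3 len 45.0 lenaxis -17.3deg px [320. 198.] n 1787
turn z 0.000 shift cm [ 0.12 -0.12 12.85] | now [0.4608 0.1507 0.1505] tilt 0.001 f [ 0.2 -0.4 -0.4] open 0.0856 q6 0.45 t 15.5
```

Emit:
jog_arm(
  deltas=[
    [0, 0, 0, 0.15, -0.17, 3, 1],
    [0, 0, 0, 0, 0, 4, 1],
    [0, 0, 0, 0, 0, 3.6, 1],
    [0, 0, 0, 0, 0, 1.5, 1],
    [0, 0, 0, 0, 0, 0.5, 1],
    [0, 0, 0, 0, 0, 0, 1],
    [0, 0, 0, 0, 0, 0, 1],
    [0, 0, 0, 0, 0, 0, 0],
    [0, 0, 0, 0, 0, 0, 0],
    [0, 0, 0, 0, 0, 0, 0],
    [0, 0, 0, 0, 0, 0, 0],
    [0, 0, 0, 0, 0, 0, 0],
  ],
  grip_force=50,
)

```text
t: 16.52
tool_pos: [0.4605, 0.1536, 0.0258]
tool_rot: [2.514, 1.882, 0.004]
contact_force: [-0.9, -0.8, 5.8]
opening: 0.044
```

Emit:
jog_arm(
  deltas=[
    [0, 0, 0, 0, 0, 0, 0],
    [0, 0, 0, 0, 0, -1, 0],
    [0, 0, 0, 0, 0, -2.5, 0],
    [0, 0, 0, 0, 0, -3, 0],
    [0, 0, 0, 0, 0, -2.5, 0],
    [0, 0, 0, 0, 0, 0, 0],
  ],
)

```text
t: 17.02
tool_pos: [0.4627, 0.1541, 0.1206]
tool_rot: [2.511, 1.88, 0.015]
contact_force: [0.5, 0.2, -0.2]
opening: 0.0444
```

Run:
```python
from h import *
plan(*CL,.105,CA); top()
```

```text
turn z 0.114 shift cm [-16.15  16.48   1.62] | now [0.4627 0.1541 0.1206] tilt 0.010 f [ 0.5  0.2 -0.2] open 0.0444 q6 0.45 t 17.0
top n 4224 x range cm [-1.47  1.34] mid -0.07
```

Emit:
jog_arm(
  deltas=[
    [0, 0, 0.057, 0, 0, 0, 0],
    [0, 0, 0.057, 0, 0, 0, 0],
    [0, 0, 0, -2.3, 2.35, 0.23, 0],
    [0, 0, 0, -2.3, 2.35, 0.23, 0],
    [0, 0, 0, -2.3, 2.35, 0.23, 0],
    [0, 0, 0, -2.3, 2.35, 0.23, 0],
    [0, 0, 0, -2.3, 2.35, 0.23, 0],
    [0, 0, 0, -2.3, 2.35, 0.23, 0],
    [0, 0, 0, -2.3, 2.35, 0.23, 0],
    [0, 0, 0, 0, 0, 0, 0],
    [0, 0, 0, 0, 0, 0, 0],
    [0, 0, 0, 0, 0, 0, 0],
  ],
)

```text
t: 18.07
tool_pos: [0.5467, -0.0584, 0.0966]
tool_rot: [-2.617, -1.734, 0.003]
contact_force: [-0.7, -0.1, -0.9]
opening: 0.0439
```

Run:
```python
from h import *
plan(*CL,.036,CA); top()
```

```text
turn z -0.001 shift cm [0.16 0.51 6.06] | now [ 0.5467 -0.0584  0.0966] tilt 0.003 f [-0.7 -0.1 -0.9] open 0.0439 q6 0.16 t 18.1
top n 4207 x range cm [-1.47  1.34] mid -0.06
```

Emit:
jog_arm(
  deltas=[
    [0, 0, 0, 0.2, 0.35, 1, 0],
    [0, 0, 0, 0, 0, 2, 0],
    [0, 0, 0, 0, 0, 1.7, 0],
    [0, 0, 0, 0, 0, 0.7, 0],
    [0, 0, 0, 0, 0, 0.4, 0],
    [0, 0, 0, 0, 0, 0.3, 0],
    [0, 0, 0, 0, 0, 0.2, 0],
    [0, 0, 0, 0, 0, 0, 0],
    [0, 0, 0, 0, 0, 0, 0],
    [0, 0, 0, 0, 0, 0, 0],
  ],
)

```text
t: 18.95
tool_pos: [0.5528, -0.0583, 0.0367]
tool_rot: [2.618, 1.736, 0.002]
contact_force: [-2.4, 1.8, 5.6]
opening: 0.0441
```

```bash
cat >> h.py <<'E'
def gap():
    """block in the gap: z of its top against y across (clamp frame, mm)"""
    im,d,c=shot("wrist"); P=cloud(d,c); e=np.array([np.cos(CA),np.sin(CA)]); n=np.array([-e[1],e[0]]); q=P[...,:2]-CL; X=q@e;Y=q@n;Z=P[...,2]
    m=(d>0)&(Z>.05)&(Z<.085)&(abs(X)<.016)&(abs(Y)<.035); l=np.polyfit(Y[m&(Z>.06)],Z[m&(Z>.06)],1) if m.sum()>50 else None
    t=m&(abs(Z-np.percentile(Z[m],90))<.004)
    print("gap block: top z %.1f y %.1f..%.1f slope %s"%(1e3*np.median(Z[t]),*(1e3*np.percentile(Y[t],[1,99])),l)); return im
E
python3 - <<'E'
from h import *
plan(*CL,.036,CA); gap()
E
```

```text
turn z -0.000 shift cm [-0.08 -0.07  0.07] | now [ 0.5528 -0.0583  0.0367] tilt 0.002 f [-2.4  1.8  5.6] open 0.0441 q6 0.16 t 18.9
gap block: top z 67.1 y -14.0..14.3 slope [-0.06635072  0.06687448]
```

Emit:
jog_arm(
  deltas=[
    [0, 0, 0, 0, 0, -1, 0],
    [0, 0, 0, 0, 0, -2.5, 0],
    [0, 0, 0, 0, 0, -2.5, 0],
    [0, 0, 0.119, 0, 0, -1, 0],
    [0, 0, 0.119, 0, 0, -1, 0],
    [0, 0, 0.119, 0, 0, 0, 0],
    [0, 0, 0.119, 0, 0, 0, 0],
    [0, 0, 0.119, 0, 0, 0, 0],
    [0, 0, 0.119, 0, 0, 0, 0],
    [0, 0, 0.119, 0, 0, 0, 0],
    [0, 0, 0.119, 0, 0, 0, 0],
    [0, 0, 0.115, 0, 0, 0, 0],
  ],
)

```text
t: 20.0
tool_pos: [0.5524, -0.0588, 0.1158]
tool_rot: [3.137, 0.154, 0.002]
contact_force: [0.1, -0.0, -0.9]
opening: 0.0441
```

Run:
```python
from h import *
plan(*cell(1),.11,np.radians(-84.05))
```

```text
turn z -0.006 shift cm [-1.1  21.91  0.6 ] | now [ 0.5524 -0.0588  0.1158] tilt 0.002 f [ 0.1 -0.  -0.9] open 0.0441 q6 1.23 t 20.0
```

Emit:
jog_arm(
  deltas=[
    [0, 0, 0, -0.18, 3.65, 0.1, 0],
    [0, 0, 0, -0.18, 3.65, 0.1, 0],
    [0, 0, 0, -0.18, 3.65, 0.1, 0],
    [0, 0, 0, -0.18, 3.65, 0.1, 0],
    [0, 0, 0, -0.18, 3.65, 0.1, 0],
    [0, 0, 0, -0.18, 3.65, 0.1, 0],
    [0, 0, 0, 0, 0, 0, 0],
    [0, 0, 0, 0, 0, 0, 0],
  ],
)

```text
t: 20.67
tool_pos: [0.564, -0.2796, 0.1096]
tool_rot: [3.137, 0.158, 0.002]
contact_force: [-0.8, 0.2, -1.0]
opening: 0.0443
```

Run:
```python
from h import *
plan(*cell(1),.029,np.radians(-84.05)); top()
```

```text
turn z -0.003 shift cm [ 0.03 -0.18  8.06] | now [ 0.564  -0.2796  0.1096] tilt 0.001 f [-0.8  0.2 -1. ] open 0.0443 q6 0.89 t 20.7
top n 4233 x range cm [-1.42  1.39] mid -0.02
```

Emit:
jog_arm(
  deltas=[
    [0, 0, 0, 0.03, -0.18, 3, 0],
    [0, 0, 0, 0, 0, 3, 0],
    [0, 0, 0, 0, 0, 1, 0],
    [0, 0, 0, 0, 0, 0.7, 0],
    [0, 0, 0, 0, 0, 0.4, 0],
    [0, 0, 0, 0, 0, 0, 0],
    [0, 0, 0, 0, 0, 0, 0.7],
    [0, 0, 0, 0, 0, 0, 0.8],
    [0, 0, 0, 0, 0, 0, 1],
    [0, 0, 0, 0, 0, 0, 1],
    [0, 0, 0, 0, 0, 0, 1],
    [0, 0, 0, 0, 0, 0, 1],
  ],
)

```text
t: 21.72
tool_pos: [0.5641, -0.2757, 0.0282]
tool_rot: [3.137, 0.163, 0.0]
contact_force: [0.1, 1.0, -0.3]
opening: 0.085
```

Emit:
jog_arm(
  deltas=[
    [0, 0, 0, 0, 0, -1, 1],
    [0, 0, 0, 0, 0, -4, 1],
    [0, 0, 0, 0, 0, -4, 1],
    [0, 0, -0.118, 0, 0, -3, 1],
    [0, 0, -0.118, 0, 0, 0, 1],
    [0, 0, -0.118, 0, 0, 0, 1],
    [0, 0, -0.118, 0, 0, 0, 1],
    [0, 0, -0.118, 0, 0, 0, 1],
    [0, 0, -0.118, 0, 0, 0, 1],
    [0, 0, -0.118, 0, 0, 0, 1],
    [0, 0, -0.118, 0, 0, 0, 1],
    [0, 0, -0.118, 0, 0, 0, 1],
  ],
)

```text
t: 22.72
tool_pos: [0.5641, -0.2757, 0.1489]
tool_rot: [2.617, 1.736, 0.0]
contact_force: [0.5, -0.5, 0.6]
opening: 0.0854
```

Run:
```python
from h import *
standing(.04,.075,(.35,.7),(-.35,-.2)); standing(.04,.075,(.35,.7),(-.35,-.2),"scene")
blocks(*shot("side")); 
plan(.4687,.363,.15,np.radians(-11))
```

```text
side top at [ 618. -268.] z 58.7 [26. 50.] 3.0 slope [ 0.21 -0.14] 109
side top at [ 563. -273.] z 57.8 [29. 49.] 6.5 slope [ 0.14 -0.14] 130
scene top at [ 566. -276.] z 57.3 [33. 48.] 6.9 slope [-0.18 -0.1 ] 165
scene top at [ 621. -271.] z 56.4 [30. 50.] 7.7 slope [-0.17 -0.1 ] 156
c(0.5630 0.2826) thick 43.6 len 48.6 lenaxis 20.2deg px [285. 228.] n 234
c(0.5823 0.3542) thick 45.2 len 48.8 lenaxis -18.9deg px [260. 240.] n 268
c(0.4688 0.2523) thick 40.6 len 45.1 lenaxis 19.5deg px [318. 239.] n 232
c(0.4665 0.3640) thick 34.4 len 46.8 lenaxis -10.4deg px [289. 266.] n 230
turn z -0.216 shift cm [ 60.88 -21.55  -0.15] | now [ 0.5641 -0.2758  0.1487] tilt 0.001 f [-0.5  0.5 -1. ] open 0.0855 q6 -0.17 t 22.9
```

Block5 has been knocked aside, from (0.591, 0.269) to about (0.563, 0.283). I'll re-measure it before picking it up, and carry on with block3 now.

Emit:
jog_arm(
  deltas=[
    [0, 0, -0.108, 0, 0, 0, 1],
    [0, 0, -0.108, 0, 0, 0, 1],
    [0, 0, 0, 3.38, -1.2, 0, 1],
    [0, 0, 0, 3.38, -1.2, 0, 1],
    [0, 0, 0, 3.38, -1.2, 0, 1],
    [0, 0, 0, 3.38, -1.2, 0, 1],
    [0, 0, 0, 3.38, -1.2, 0, 1],
    [0, 0, 0, 3.38, -1.2, 0, 1],
    [0, 0, 0, 3.38, -1.2, 0, 1],
    [0, 0, 0, 3.38, -1.2, 0, 1],
    [0, 0, 0, 3.38, -1.2, 0, 1],
    [0, 0, 0, 3.38, -1.2, 0, 1],
  ],
)

```text
t: 23.87
tool_pos: [0.5092, 0.0805, 0.1487]
tool_rot: [2.424, 1.997, 0.001]
contact_force: [0.8, 0.2, 0.3]
opening: 0.0854
```

Emit:
jog_arm(
  deltas=[
    [0, 0, 0, 3.38, -1.2, 0, 1],
    [0, 0, 0, 3.38, -1.2, 0, 1],
    [0, 0, 0, 3.38, -1.2, 0, 1],
    [0, 0, 0, 3.38, -1.2, 0, 1],
    [0, 0, 0, 3.38, -1.2, 0, 1],
    [0, 0, 0, 3.38, -1.2, 0, 1],
    [0, 0, 0, 3.38, -1.2, 0, 1],
    [0, 0, 0, 3.38, -1.2, 0, 1],
    [0, 0, 0, 0, 0, 0, 1],
    [0, 0, 0, 0, 0, 0, 1],
    [0, 0, 0, 0, 0, 0, 1],
  ],
)

```text
t: 24.78
tool_pos: [0.4661, 0.3622, 0.1482]
tool_rot: [2.422, 2.0, -0.001]
contact_force: [0.2, -0.7, 0.5]
opening: 0.0853
```

Run:
```python
from h import *
blocks(*shot("wrist")); plan(.4687,.363,.024,np.radians(-11))
```

```text
c(0.5832 0.3534) thick 45.5 len 46.2 lenaxis -19.2deg px [459. 184.] n 3047
c(0.4686 0.3635) thick 33.4 len 45.0 lenaxis -10.4deg px [324. 197.] n 2092
c(0.5644 0.2816) thick 43.2 len 44.6 lenaxis 21.1deg px [447. 255.] n 1500
c(0.4707 0.2517) thick 37.8 len 45.1 lenaxis 20.5deg px [347. 304.] n 1796
turn z 0.001 shift cm [ 0.18  0.21 12.41] | now [0.4663 0.3617 0.1481] tilt 0.000 f [ 0.  -0.6  0.1] open 0.0854 q6 0.72 t 24.8
```

Emit:
jog_arm(
  deltas=[
    [0, 0, 0, 0.2, 0.2, 3, 1],
    [0, 0, 0, 0, 0, 4, 1],
    [0, 0, 0, 0, 0, 3.4, 1],
    [0, 0, 0, 0, 0, 1.5, 1],
    [0, 0, 0, 0, 0, 0.5, 1],
    [0, 0, 0, 0, 0, 0, 1],
    [0, 0, 0, 0, 0, 0, 1],
    [0, 0, 0, 0, 0, 0, 0],
    [0, 0, 0, 0, 0, 0, 0],
    [0, 0, 0, 0, 0, 0, 0],
    [0, 0, 0, 0, 0, 0, 0],
    [0, 0, 0, 0, 0, 0, 0],
  ],
  grip_force=50,
)

```text
t: 25.83
tool_pos: [0.4696, 0.3648, 0.0259]
tool_rot: [2.421, 2.002, 0.005]
contact_force: [0.5, -0.1, 5.9]
opening: 0.0441
```

Emit:
jog_arm(
  deltas=[
    [0, 0, 0, 0, 0, 0, 0],
    [0, 0, 0, 0, 0, -1, 0],
    [0, 0, 0, 0, 0, -2.5, 0],
    [0, 0, 0, 0, 0, -3, 0],
    [0, 0, 0, 0, 0, -3, 0],
    [0, 0, 0, 0, 0, -1, 0],
    [0, 0, 0, 0, 0, 0, 0],
  ],
)

```text
t: 26.42
tool_pos: [0.4704, 0.3653, 0.1331]
tool_rot: [2.42, 2.001, 0.011]
contact_force: [-0.2, 0.1, -0.8]
opening: 0.0442
```

Run:
```python
from h import *
plan(*CL,.115,CA); top()
```

```text
turn z 0.211 shift cm [-35.91  23.99   1.71] | now [0.4704 0.3653 0.1331] tilt 0.007 f [-0.2  0.1 -0.8] open 0.0442 q6 0.72 t 26.4
top n 4830 x range cm [-1.71  1.52] mid -0.10
```

Emit:
jog_arm(
  deltas=[
    [0, 0, 0.105, 0, 0, 0, 0],
    [0, 0, 0.105, 0, 0, 0, 0],
    [0, 0, 0, -2.98, 2.02, 0.1, 0],
    [0, 0, 0, -2.98, 2.02, 0.1, 0],
    [0, 0, 0, -2.98, 2.02, 0.1, 0],
    [0, 0, 0, -2.98, 2.02, 0.1, 0],
    [0, 0, 0, -2.98, 2.02, 0.1, 0],
    [0, 0, 0, -2.98, 2.02, 0.1, 0],
    [0, 0, 0, -2.98, 2.02, 0.1, 0],
    [0, 0, 0, -2.98, 2.02, 0.1, 0],
    [0, 0, 0, -2.98, 2.02, 0.1, 0],
    [0, 0, 0, -2.98, 2.02, 0.1, 0],
  ],
)

```text
t: 27.47
tool_pos: [0.5368, 0.0095, 0.1157]
tool_rot: [-2.615, -1.735, 0.006]
contact_force: [-0.6, 0.3, -1.1]
opening: 0.0441
```

Emit:
jog_arm(
  deltas=[
    [0, 0, 0, -2.98, 2.02, 0.3, 0],
    [0, 0, 0, -2.98, 2.02, 0.3, 0],
    [0, 0, 0, 0, 0, 0, 0],
    [0, 0, 0, 0, 0, 0, 0],
    [0, 0, 0, 0, 0, 0, 0],
  ],
)

```text
t: 27.88
tool_pos: [0.5513, -0.059, 0.1106]
tool_rot: [-2.615, -1.734, 0.004]
contact_force: [-0.2, -0.0, -0.4]
opening: 0.0445
```

Run:
```python
from h import *
plan(*CL,.036,CA); top()
```

```text
turn z 0.000 shift cm [0.04 0.07 7.46] | now [ 0.5513 -0.059   0.1106] tilt 0.005 f [-0.2 -0.  -0.4] open 0.0445 q6 0.16 t 27.9
top n 4855 x range cm [-1.7   1.54] mid -0.08
```

Emit:
jog_arm(
  deltas=[
    [0, 0, 0, 0.1, -0.1, 2, 0],
    [0, 0, 0, 0, 0, 2.4, 0],
    [0, 0, 0, 0, 0, 1.5, 0],
    [0, 0, 0, 0, 0, 0.7, 0],
    [0, 0, 0, 0, 0, 0.4, 0],
    [0, 0, 0, 0, 0, 0.3, 0],
    [0, 0, 0, 0, 0, 0.3, 0],
    [0, 0, 0, 0, 0, 0, 0],
    [0, 0, 0, 0, 0, 0, 0],
    [0, 0, 0, 0, 0, 0, 0],
  ],
)

```text
t: 28.77
tool_pos: [0.5531, -0.0585, 0.038]
tool_rot: [2.617, 1.736, 0.002]
contact_force: [1.0, -0.3, -1.6]
opening: 0.0438
```

Run:
```python
from h import *
plan(*CL,.036,CA); gap()
```

```text
turn z 0.001 shift cm [-0.08 -0.1   0.2 ] | now [ 0.5531 -0.0585  0.038 ] tilt 0.002 f [ 1.  -0.3 -1.6] open 0.0438 q6 0.16 t 28.8
gap block: top z 68.3 y -16.3..16.3 slope [-0.06773561  0.06802009]
```

Emit:
jog_arm(
  deltas=[
    [0, 0, 0, 0, 0, 0.2, 0],
    [0, 0, 0, 0, 0, 0.1, 0],
    [0, 0, 0, 0, 0, 0, 0],
    [0, 0, 0, 0, 0, 0, 0],
  ],
)

```text
t: 29.15
tool_pos: [0.5533, -0.0586, 0.0367]
tool_rot: [2.617, 1.737, 0.001]
contact_force: [-5.4, 0.2, 11.1]
opening: 0.044
```

Emit:
jog_arm(
  deltas=[
    [0, 0, 0, 0, 0, -1, 0],
    [0, 0, 0, 0, 0, -2.5, 0],
    [0, 0, 0, 0, 0, -2.5, 0],
    [0, 0, 0.119, 0, 0, -1, 0],
    [0, 0, 0.119, 0, 0, -1, 0],
    [0, 0, 0.119, 0, 0, 0, 0],
    [0, 0, 0.119, 0, 0, 0, 0],
    [0, 0, 0.119, 0, 0, 0, 0],
    [0, 0, 0.119, 0, 0, 0, 0],
    [0, 0, 0.119, 0, 0, 0, 0],
    [0, 0, 0.119, 0, 0, 0, 0],
    [0, 0, 0.115, 0, 0, 0, 0],
  ],
)

```text
t: 30.15
tool_pos: [0.5525, -0.0584, 0.1145]
tool_rot: [3.138, 0.155, 0.001]
contact_force: [-0.5, -0.3, -1.0]
opening: 0.0441
```

Run:
```python
from h import *
plan(*cell(0),.11,np.radians(-84.05)); top()
```

```text
turn z -0.005 shift cm [-6.71 21.95  0.45] | now [ 0.5525 -0.0584  0.1145] tilt 0.001 f [-0.5 -0.3 -1. ] open 0.0441 q6 1.23 t 30.1
top n 4845 x range cm [-1.65  1.59] mid -0.03
```

Emit:
jog_arm(
  deltas=[
    [0, 0, 0, -1.11, 3.63, 0.08, 0],
    [0, 0, 0, -1.11, 3.63, 0.08, 0],
    [0, 0, 0, -1.11, 3.63, 0.08, 0],
    [0, 0, 0, -1.11, 3.63, 0.08, 0],
    [0, 0, 0, -1.11, 3.63, 0.08, 0],
    [0, 0, 0, -1.11, 3.63, 0.08, 0],
    [0, 0, 0, 0, 0, 0, 0],
    [0, 0, 0, 0, 0, 0, 0],
  ],
)

```text
t: 30.87
tool_pos: [0.5085, -0.2837, 0.1096]
tool_rot: [-3.137, -0.162, -0.001]
contact_force: [0.4, 0.3, -0.7]
opening: 0.0441
```

Run:
```python
from h import *
plan(*cell(0),.029,np.radians(-84.05)); top()
```

```text
turn z -0.001 shift cm [-0.   -0.01  8.06] | now [ 0.5085 -0.2837  0.1096] tilt 0.000 f [ 0.4  0.3 -0.7] open 0.0441 q6 0.83 t 30.9
top n 4830 x range cm [-1.65  1.59] mid -0.03
```

Emit:
jog_arm(
  deltas=[
    [0, 0, 0, 0, 0, 3, 0],
    [0, 0, 0, 0, 0, 3, 0],
    [0, 0, 0, 0, 0, 1, 0],
    [0, 0, 0, 0, 0, 0.7, 0],
    [0, 0, 0, 0, 0, 0.4, 0],
    [0, 0, 0, 0, 0, 0, 0],
    [0, 0, 0, 0, 0, 0, 0.7],
    [0, 0, 0, 0, 0, 0, 0.8],
    [0, 0, 0, 0, 0, 0, 1],
    [0, 0, 0, 0, 0, 0, 1],
    [0, 0, 0, 0, 0, 0, 1],
    [0, 0, 0, 0, 0, 0, 1],
  ],
)

```text
t: 31.92
tool_pos: [0.509, -0.2819, 0.0284]
tool_rot: [3.137, 0.165, 0.0]
contact_force: [0.7, 0.8, -0.6]
opening: 0.0852
```

Emit:
jog_arm(
  deltas=[
    [0, 0, 0, 0, 0, -1, 1],
    [0, 0, 0, 0, 0, -4, 1],
    [0, 0, 0, 0, 0, -4, 1],
    [0, 0, -0.12, 0, 0, -3, 1],
    [0, 0, -0.12, 0, 0, 0, 1],
    [0, 0, -0.12, 0, 0, 0, 1],
    [0, 0, -0.12, 0, 0, 0, 1],
    [0, 0, -0.12, 0, 0, 0, 1],
    [0, 0, -0.12, 0, 0, 0, 1],
    [0, 0, -0.12, 0, 0, 0, 1],
    [0, 0, -0.12, 0, 0, 0, 1],
    [0, 0, -0.12, 0, 0, 0, 1],
  ],
)

```text
t: 32.92
tool_pos: [0.509, -0.282, 0.1491]
tool_rot: [2.601, 1.761, 0.0]
contact_force: [-0.8, -0.3, 0.2]
opening: 0.0852
```

Emit:
jog_arm(
  deltas=[
    [0, 0, -0.12, 0, 0, 0, 1],
    [0, 0, -0.12, 0, 0, 0, 1],
    [0, 0, -0.12, 0, 0, 0, 1],
    [0, 0, -0.12, 0, 0, 0, 1],
    [0, 0, -0.12, 0, 0, 0, 1],
    [0, 0, -0.12, 0, 0, 0, 1],
    [0, 0, 0, 0, 0, 0, 1],
  ],
)

```text
t: 33.5
tool_pos: [0.509, -0.282, 0.1491]
tool_rot: [1.819, 2.561, -0.0]
contact_force: [0.6, -0.5, -0.6]
opening: 0.0855
```

Run:
```python
from h import *
standing(.04,.075,(.35,.7),(-.35,-.2)); standing(.04,.075,(.35,.7),(-.35,-.2),"scene")
blocks(*shot("side")); 
plan(.4707,.2515,.15,np.radians(20.3))
```

```text
side top at [ 619. -267.] z 57.2 [27. 50.] 6.1 slope [ 0.21 -0.08] 109
side top at [ 563. -273.] z 57.2 [30. 51.] 7.8 slope [ 0.14 -0.11] 126
side top at [ 508. -281.] z 57.7 [36. 53.] 7.8 slope [ 0.15 -0.12] 154
scene top at [ 511. -282.] z 57.5 [39. 49.] 7.6 slope [-0.18 -0.09] 177
scene top at [ 564. -274.] z 57.3 [35. 48.] 2.0 slope [-0.22 -0.11] 169
scene top at [ 621. -270.] z 57.1 [29. 48.] 7.8 slope [-0.23 -0.14] 158
c(0.5628 0.2827) thick 42.8 len 47.1 lenaxis 22.0deg px [285. 228.] n 232
c(0.5825 0.3537) thick 44.6 len 49.0 lenaxis -19.7deg px [261. 240.] n 270
c(0.4685 0.2527) thick 42.0 len 45.6 lenaxis 20.3deg px [318. 239.] n 229
turn z -0.023 shift cm [51.36 14.91 -0.14] | now [ 0.509  -0.2819  0.1488] tilt 0.000 f [ 0.1  0.1 -0.7] open 0.0852 q6 -0.96 t 33.6
```

Emit:
jog_arm(
  deltas=[
    [0, 0, -0.023, 0, 0, 0, 1],
    [0, 0, 0, 3.42, 0.99, 0, 1],
    [0, 0, 0, 3.42, 0.99, 0, 1],
    [0, 0, 0, 3.42, 0.99, 0, 1],
    [0, 0, 0, 3.42, 0.99, 0, 1],
    [0, 0, 0, 3.42, 0.99, 0, 1],
    [0, 0, 0, 3.42, 0.99, 0, 1],
    [0, 0, 0, 3.42, 0.99, 0, 1],
    [0, 0, 0, 3.42, 0.99, 0, 1],
    [0, 0, 0, 3.42, 0.99, 0, 1],
    [0, 0, 0, 3.42, 0.99, 0, 1],
    [0, 0, 0, 3.42, 0.99, 0, 1],
  ],
)

```text
t: 34.65
tool_pos: [0.4791, 0.1103, 0.1486]
tool_rot: [1.792, 2.58, 0.001]
contact_force: [0.6, -0.5, -0.0]
opening: 0.0856
```

Emit:
jog_arm(
  deltas=[
    [0, 0, 0, 3.42, 0.99, 0, 1],
    [0, 0, 0, 3.42, 0.99, 0, 1],
    [0, 0, 0, 3.42, 0.99, 0, 1],
    [0, 0, 0, 3.42, 0.99, 0, 1],
    [0, 0, 0, 0, 0, 0, 1],
    [0, 0, 0, 0, 0, 0, 1],
    [0, 0, 0, 0, 0, 0, 1],
  ],
)

```text
t: 35.23
tool_pos: [0.4687, 0.2505, 0.1482]
tool_rot: [1.791, 2.581, -0.001]
contact_force: [0.5, 0.4, 0.2]
opening: 0.0857
```

Run:
```python
from h import *
b=blocks(*shot("wrist")); plan(.4707,.2515,.024,np.radians(20.3))
```

```text
c(0.5832 0.3534) thick 45.2 len 45.9 lenaxis -19.2deg px [500. 131.] n 3661
c(0.4707 0.2517) thick 37.4 len 45.1 lenaxis 20.3deg px [324. 198.] n 2308
c(0.5640 0.2815) thick 41.6 len 45.4 lenaxis 20.5deg px [437. 203.] n 2642
turn z 0.002 shift cm [ 0.09  0.23 12.42] | now [0.4689 0.25   0.1482] tilt 0.001 f [-0.2 -0.  -0. ] open 0.0855 q6 -0.01 t 35.3
```

Emit:
jog_arm(
  deltas=[
    [0, 0, 0, 0.1, 0.2, 3, 1],
    [0, 0, 0, 0, 0, 4, 1],
    [0, 0, 0, 0, 0, 3.4, 1],
    [0, 0, 0, 0, 0, 1.5, 1],
    [0, 0, 0, 0, 0, 0.5, 1],
    [0, 0, 0, 0, 0, 0, 1],
    [0, 0, 0, 0, 0, 0, 1],
    [0, 0, 0, 0, 0, 0, 0],
    [0, 0, 0, 0, 0, 0, 0],
    [0, 0, 0, 0, 0, 0, 0],
    [0, 0, 0, 0, 0, 0, 0],
    [0, 0, 0, 0, 0, 0, 0],
  ],
  grip_force=50,
)

```text
t: 36.28
tool_pos: [0.4716, 0.2528, 0.026]
tool_rot: [1.791, 2.579, 0.004]
contact_force: [-0.5, -0.6, 5.7]
opening: 0.044
```

Emit:
jog_arm(
  deltas=[
    [0, 0, 0, 0, 0, 0, 0],
    [0, 0, 0, 0, 0, -1, 0],
    [0, 0, 0, 0, 0, -2.5, 0],
    [0, 0, 0, 0, 0, -3, 0],
    [0, 0, 0, 0, 0, -3, 0],
    [0, 0, 0.108, 0, 0, -1, 0],
    [0, 0, 0.108, 0, 0, 0, 0],
    [0, 0, 0.108, 0, 0, 0, 0],
    [0, 0, 0.108, 0, 0, 0, 0],
    [0, 0, 0.108, 0, 0, 0, 0],
    [0, 0, 0.108, 0, 0, 0, 0],
    [0, 0, 0.108, 0, 0, 0, 0],
  ],
)

```text
t: 37.28
tool_pos: [0.4698, 0.2522, 0.1292]
tool_rot: [-2.622, -1.73, 0.001]
contact_force: [0.1, -0.6, -0.4]
opening: 0.0441
```

Run:
```python
from h import *
plan(*CL,.115,CA); top()
```

```text
turn z -0.005 shift cm [-25.46  19.66   1.42] | now [0.4698 0.2522 0.1292] tilt 0.001 f [ 0.1 -0.6 -0.4] open 0.0441 q6 0.76 t 37.3
top n 5366 x range cm [-1.76  1.83] mid 0.04
```

Emit:
jog_arm(
  deltas=[
    [0, 0, -0.005, -2.83, 2.19, 0.15, 0],
    [0, 0, 0, -2.83, 2.19, 0.15, 0],
    [0, 0, 0, -2.83, 2.19, 0.15, 0],
    [0, 0, 0, -2.83, 2.19, 0.15, 0],
    [0, 0, 0, -2.83, 2.19, 0.15, 0],
    [0, 0, 0, -2.83, 2.19, 0.15, 0],
    [0, 0, 0, -2.83, 2.19, 0.15, 0],
    [0, 0, 0, -2.83, 2.19, 0.15, 0],
    [0, 0, 0, -2.83, 2.19, 0.15, 0],
    [0, 0, 0, 0, 0, 0, 0],
    [0, 0, 0, 0, 0, 0, 0],
    [0, 0, 0, 0, 0, 0, 0],
  ],
)

```text
t: 38.33
tool_pos: [0.5539, -0.0582, 0.1155]
tool_rot: [-2.612, -1.744, 0.001]
contact_force: [-0.4, 0.5, -1.1]
opening: 0.0441
```

Run:
```python
from h import *
plan(*CL,.036,CA); im,d,c=top(); P=cloud(d,c)
e=np.array([np.cos(CA),np.sin(CA)]); n=np.array([-e[1],e[0]]); q=P[...,:2]-CL; X=q@e;Y=q@n;Z=P[...,2]
m=(d>0)&(Z>.031)&(Z<.037)&(Y>.012)&(Y<.04)&(abs(X)<.03); print("far jaw crest",Y[m].mean(),m.sum())
```

```text
turn z 0.006 shift cm [-0.13 -0.16  7.95] | now [ 0.5539 -0.0582  0.1155] tilt 0.001 f [-0.4  0.5 -1.1] open 0.0441 q6 0.15 t 38.3
top n 5369 x range cm [-1.76  1.82] mid 0.03
far jaw crest 0.02423912417824366 890
```

Emit:
jog_arm(
  deltas=[
    [0, 0, 0.006, -0.16, -0.2, 2, 0],
    [0, 0, 0, 0, 0, 2, 0],
    [0, 0, 0, 0, 0, 1.4, 0],
    [0, 0, 0, 0, 0, 0, 0],
    [0, 0, 0, 0, 0, 0, 0],
  ],
)

```text
t: 38.8
tool_pos: [0.551, -0.0579, 0.061]
tool_rot: [-2.615, -1.738, 0.002]
contact_force: [0.2, -0.4, -1.9]
opening: 0.044
```

Run:
```python
from h import *
plan(*CL,.036,CA); top()
```

```text
turn z 0.002 shift cm [-0.05  0.12  2.5 ] | now [ 0.551  -0.0579  0.061 ] tilt 0.002 f [ 0.2 -0.4 -1.9] open 0.0440 q6 0.16 t 38.8
top n 5390 x range cm [-1.76  1.83] mid 0.04
```

Emit:
jog_arm(
  deltas=[
    [0, 0, 0, -0.08, 0.08, 0.2, 0],
    [0, 0, 0, 0, 0, 0.4, 0],
    [0, 0, 0, 0, 0, 0.4, 0],
    [0, 0, 0, 0, 0, 0.4, 0],
    [0, 0, 0, 0, 0, 0.4, 0],
    [0, 0, 0, 0, 0, 0.3, 0],
    [0, 0, 0, 0, 0, 0.2, 0],
    [0, 0, 0, 0, 0, 0, 0],
    [0, 0, 0, 0, 0, 0, 0],
  ],
)

```text
t: 39.6
tool_pos: [0.5526, -0.0599, 0.0384]
tool_rot: [-2.618, -1.735, -0.002]
contact_force: [3.1, 4.3, -2.4]
opening: 0.044
```

Run:
```python
from h import *
plan(*CL,.036,CA); gap()
```

```text
turn z -0.001 shift cm [ 0.07 -0.11  0.24] | now [ 0.5526 -0.0599  0.0384] tilt 0.001 f [ 3.1  4.3 -2.4] open 0.0440 q6 0.16 t 39.6
gap block: top z 68.6 y -18.2..17.8 slope [-0.05589461  0.06831577]
```

Emit:
jog_arm(
  deltas=[
    [0, 0, 0, 0.06, 0, 0.1, 0],
    [0, 0, 0, 0, 0, 0.15, 0],
    [0, 0, 0, 0, 0, 0, 0],
    [0, 0, 0, 0, 0, 0, 0],
    [0, 0, 0, 0, 0, 0, 0],
  ],
)

```text
t: 40.07
tool_pos: [0.5527, -0.0598, 0.0368]
tool_rot: [2.618, 1.736, 0.0]
contact_force: [-0.5, 2.7, 6.1]
opening: 0.0439
```

Run:
```python
from h import *
plan(*CL,.036,CA); gap()
```

```text
turn z -0.000 shift cm [ 0.06 -0.13  0.08] | now [ 0.5527 -0.0598  0.0368] tilt 0.000 f [-0.5  2.7  6.1] open 0.0439 q6 0.16 t 40.1
gap block: top z 67.1 y -18.1..17.9 slope [-0.0411821   0.06688433]
```

Emit:
jog_arm(
  deltas=[
    [0, 0, 0, 0, 0, 0, 0.6],
    [0, 0, 0, 0, 0, 0, 0.7],
    [0, 0, 0, 0, 0, 0, 0.8],
    [0, 0, 0, 0, 0, 0, 1],
    [0, 0, 0, 0, 0, 0, 1],
    [0, 0, 0, 0, 0, -1, 1],
    [0, 0, 0, 0, 0, -2.5, 1],
    [0, 0, 0, 0, 0, -3, 1],
    [0, 0, 0, 0, 0, -3, 1],
    [0, 0, 0, 0, 0, -2, 1],
    [0, 0, 0, 0, 0, 0, 1],
    [0, 0, 0, 0, 0, 0, 1],
  ],
)

```text
t: 41.12
tool_pos: [0.5538, -0.0601, 0.1537]
tool_rot: [2.616, 1.734, 0.004]
contact_force: [-0.3, 0.2, -0.4]
opening: 0.0854
```

Run:
```python
from h import *
plan(*CL,.15,CA); im=gap(); cv2.imwrite("pics/k.png",cv2.resize(im[80:330,180:460,::-1],None,fx=2.4,fy=2.4))
im,d,c=shot("wrist"); P=cloud(d,c); q=P[...,:2]-CL; m=(d>0)&(np.hypot(q[...,0],q[...,1])<.04)&(P[...,2]>.055)&(P[...,2]<.08)
r=cv2.minAreaRect((P[m][:,:2]*1000).astype(np.float32)); print(r)
A=np.c_[P[m][:,:2]-P[m][:,:2].mean(0),np.ones(m.sum())]; w=np.ones(m.sum(),bool)
for _ in range(5):
    g=np.linalg.lstsq(A[w],P[m][w][:,2],rcond=None)[0]; res=P[m][:,2]-A@g; w=abs(res)<.0015
print("top plane slope rad",g[:2],"z",g[2],w.sum())
blocks(*shot("side"))
```

```text
turn z -0.000 shift cm [ 0.05 -0.24  0.37] | now [ 0.5538 -0.0601  0.1537] tilt 0.004 f [-0.3  0.2 -0.4] open 0.0854 q6 0.16 t 41.1
gap block: top z 67.2 y -19.2..17.3 slope [-0.01815504  0.06700257]
((553.6395874023438, -60.29587173461914), (36.813446044921875, 45.14847946166992), 67.13163757324219)
top plane slope rad [0.00143152 0.00871992] z 0.06716601340099551 2185
c(0.5627 0.2826) thick 43.5 len 46.8 lenaxis 19.2deg px [285. 228.] n 234
c(0.5816 0.3541) thick 45.0 len 51.0 lenaxis -19.7deg px [261. 240.] n 268
```

View pics/k.png

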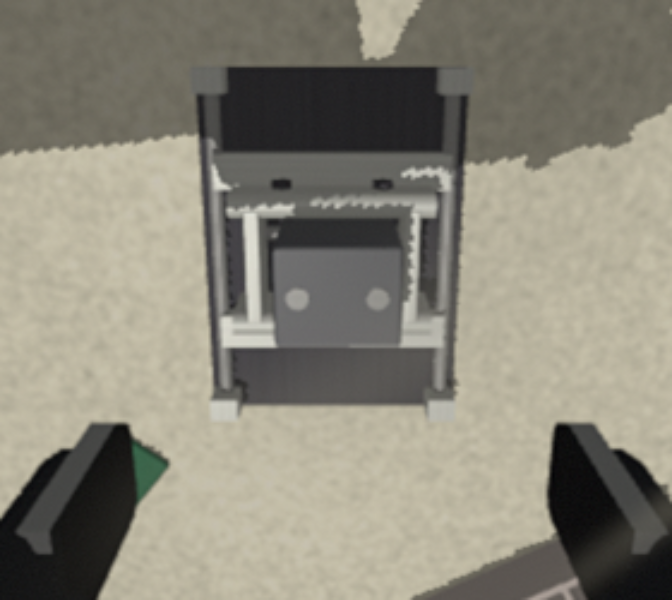

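Block4 stands by itself in the gap: top at z 67.2 mm (so its foot is on the rail), lean about 0.01 rad, with jaws close on both sides. That makes it the snug one. The last two, block5 and block6, go to the case.

Emit:
jog_arm(
  deltas=[
    [0, 0, -0.108, 0, 0, 0, 1],
    [0, 0, -0.108, 0, 0, 0, 1],
    [0, 0, -0.108, 0, 0, 0, 1],
    [0, 0, -0.108, 0, 0, 0, 1],
    [0, 0, -0.108, 0, 0, 0, 1],
    [0, 0, -0.108, 0, 0, 0, 1],
    [0, 0, -0.108, 0, 0, 0, 1],
    [0, 0, 0, 0, 0, 0, 1],
  ],
)

```text
t: 41.93
tool_pos: [0.5515, -0.0595, 0.1492]
tool_rot: [-1.789, -2.578, 0.002]
contact_force: [0.1, 0.2, -0.9]
opening: 0.0851
```

Run:
```python
from h import *
plan(.564,.2815,.15,np.radians(20.5))
```

```text
turn z -0.000 shift cm [31.5  13.12 -0.05] | now [ 0.5515 -0.0595  0.1492] tilt 0.004 f [ 0.1  0.2 -0.9] open 0.0851 q6 -0.60 t 41.9
```

Emit:
jog_arm(
  deltas=[
    [0, 0, 0, 3.5, 1.46, 0, 1],
    [0, 0, 0, 3.5, 1.46, 0, 1],
    [0, 0, 0, 3.5, 1.46, 0, 1],
    [0, 0, 0, 3.5, 1.46, 0, 1],
    [0, 0, 0, 3.5, 1.46, 0, 1],
    [0, 0, 0, 3.5, 1.46, 0, 1],
    [0, 0, 0, 3.5, 1.46, 0, 1],
    [0, 0, 0, 3.5, 1.46, 0, 1],
    [0, 0, 0, 3.5, 1.46, 0, 1],
    [0, 0, 0, 0, 0, 0, 1],
    [0, 0, 0, 0, 0, 0, 1],
    [0, 0, 0, 0, 0, 0, 1],
  ],
)

```text
t: 42.93
tool_pos: [0.5653, 0.2809, 0.1499]
tool_rot: [-1.794, -2.578, 0.003]
contact_force: [-0.3, -0.1, 0.5]
opening: 0.0856
```

Run:
```python
from h import *
im,d,c=shot("wrist"); blocks(im,d,c); plan(.564,.2815,.024,np.radians(20.5))
cv2.imwrite("pics/l.png",im[...,::-1])
```

```text
c(0.5835 0.3535) thick 45.0 len 45.3 lenaxis -19.4deg px [374. 124.] n 3335
c(0.5642 0.2817) thick 41.2 len 45.1 lenaxis 20.8deg px [321. 197.] n 2482
turn z -0.004 shift cm [ 0.16 -0.08 12.62] | now [0.5655 0.2804 0.1502] tilt 0.002 f [ 0.  -0.2 -0.4] open 0.0856 q6 -0.01 t 43.0
```

View pics/l.png

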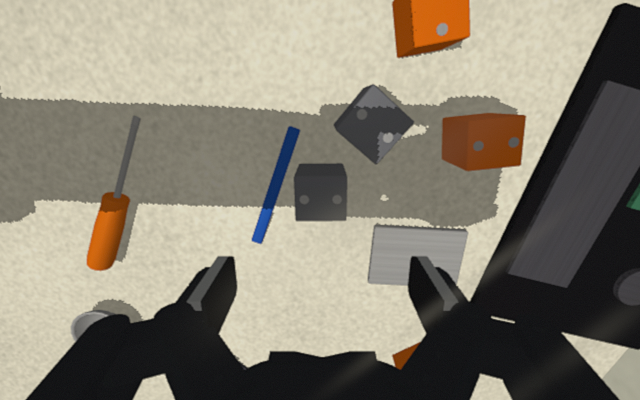

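Emit:
jog_arm(
  deltas=[
    [0, 0, -0.004, 0.15, -0.1, 3, 1],
    [0, 0, 0, 0, 0, 4, 1],
    [0, 0, 0, 0, 0, 3.6, 1],
    [0, 0, 0, 0, 0, 1.5, 1],
    [0, 0, 0, 0, 0, 0.5, 1],
    [0, 0, 0, 0, 0, 0, 1],
    [0, 0, 0, 0, 0, 0, 1],
    [0, 0, 0, 0, 0, 0, 0],
    [0, 0, 0, 0, 0, 0, 0],
    [0, 0, 0, 0, 0, 0, 0],
    [0, 0, 0, 0, 0, 0, 0],
    [0, 0, 0, 0, 0, 0, 0],
  ],
  grip_force=50,
)

```text
t: 43.98
tool_pos: [0.5657, 0.2829, 0.0273]
tool_rot: [1.787, 2.582, 0.004]
contact_force: [-0.8, -0.9, 5.3]
opening: 0.044
```

Emit:
jog_arm(
  deltas=[
    [0, 0, 0, 0, 0, 0, 0],
    [0, 0, 0, 0, 0, -1, 0],
    [0, 0, 0, 0, 0, -2.5, 0],
    [0, 0, 0, 0, 0, -3, 0],
    [0, 0, 0, 0, 0, -3, 0],
    [0, 0, 0.114, 0, 0, -2, 0],
    [0, 0, 0.114, 0, 0, 0, 0],
    [0, 0, 0.114, 0, 0, 0, 0],
    [0, 0, 0.114, 0, 0, 0, 0],
    [0, 0, 0.114, 0, 0, 0, 0],
    [0, 0, 0.114, 0, 0, 0, 0],
    [0, 0, 0.114, 0, 0, 0, 0],
  ],
)

```text
t: 44.98
tool_pos: [0.564, 0.2822, 0.1401]
tool_rot: [-2.655, -1.678, 0.001]
contact_force: [-0.2, 0.1, -0.6]
opening: 0.0439
```

Run:
```python
from h import *
plan(*cell(-1),.13,np.radians(-84.05)); plan(*cell(-1),.13); top()
```

```text
turn z 1.023 shift cm [-16.98  55.7    1.04] | now [0.564  0.2822 0.1401] tilt 0.001 f [-0.2  0.1 -0.6] open 0.0439 q6 0.79 t 45.0
turn z 0.000 shift cm [-56.4   14.49   1.04] | now [0.564  0.2822 0.1401] tilt 0.001 f [-0.2  0.1 -0.6] open 0.0439 q6 0.79 t 45.0
top n 3614 x range cm [-1.91  1.99] mid 0.04
```

Emit:
jog_arm(
  deltas=[
    [0, 0, 0, -3.5, 0.9, 0, 0],
    [0, 0, 0, -3.5, 0.9, 0, 0],
    [0, 0, 0, -3.5, 0.9, 0, 0],
    [0, 0, 0, -3.5, 0.9, 0, 0],
    [0, 0, 0, -3.5, 0.9, 0, 0],
    [0, 0, 0, -3.5, 0.9, 0, 0],
    [0, 0, 0, -3.5, 0.9, 0, 0],
    [0, 0, 0, -3.5, 0.9, 0, 0],
    [0, 0, 0, -3.5, 0.9, 0, 0],
    [0, 0, 0, -3.5, 0.9, 0, 0],
    [0, 0, 0, -3.5, 0.9, 0, 0],
    [0, 0, 0, -3.5, 0.9, 0, 0],
  ],
)

```text
t: 46.03
tool_pos: [0.4833, -0.1453, 0.1405]
tool_rot: [2.649, 1.689, 0.0]
contact_force: [0.7, 0.7, -1.0]
opening: 0.044
```

Emit:
jog_arm(
  deltas=[
    [0, 0, 0, -3.5, 0.9, 0, 0],
    [0, 0, 0, -3.5, 0.9, 0, 0],
    [0, 0, 0, -3.5, 0.9, 0, 0],
    [0, 0, 0, -3.5, 0.9, 0, 0],
    [0, 0, 0.114, 0, 0, 0, 0],
    [0, 0, 0.114, 0, 0, 0, 0],
    [0, 0, 0.114, 0, 0, 0, 0],
    [0, 0, 0.114, 0, 0, 0, 0],
    [0, 0, 0.114, 0, 0, 0, 0],
    [0, 0, 0.114, 0, 0, 0, 0],
    [0, 0, 0.114, 0, 0, 0, 0],
    [0, 0, 0.114, 0, 0, 0, 0],
  ],
)

```text
t: 47.03
tool_pos: [0.4571, -0.2856, 0.1402]
tool_rot: [-3.123, -0.341, 0.001]
contact_force: [-0.1, 0.6, -1.8]
opening: 0.0439
```

Emit:
jog_arm(
  deltas=[
    [0, 0, 0.111, 0, 0, 0, 0],
    [0, 0, 0, 0, 0, 0, 0],
    [0, 0, 0, 0, 0, 0, 0],
  ],
)

```text
t: 47.28
tool_pos: [0.4572, -0.2857, 0.1402]
tool_rot: [-3.136, -0.179, 0.0]
contact_force: [0.7, 0.7, -0.6]
opening: 0.0438
```

Run:
```python
from h import *
plan(*cell(-1),.03,np.radians(-84.05)); top(.0265)
```

```text
turn z 0.010 shift cm [-0.47  0.33 11.02] | now [ 0.4572 -0.2857  0.1402] tilt 0.000 f [ 0.7  0.7 -0.6] open 0.0438 q6 0.76 t 47.3
top n 5975 x range cm [-1.93  2.09] mid 0.08
```

Emit:
jog_arm(
  deltas=[
    [0, 0, 0.01, -0.54, 0.33, 1, 0],
    [0, 0, 0, 0, 0, 3.5, 0],
    [0, 0, 0, 0, 0, 3, 0],
    [0, 0, 0, 0, 0, 1.5, 0],
    [0, 0, 0, 0, 0, 1, 0],
    [0, 0, 0, 0, 0, 0.6, 0],
    [0, 0, 0, 0, 0, 0.4, 0],
    [0, 0, 0, 0, 0, 0, 0],
    [0, 0, 0, 0, 0, 0, 0],
  ],
)

```text
t: 48.08
tool_pos: [0.4534, -0.2907, 0.0317]
tool_rot: [3.136, 0.157, 0.003]
contact_force: [0.5, -0.4, -1.3]
opening: 0.0438
```

Run:
```python
from h import *
plan(*cell(-1),.03,np.radians(-84.05)); top(.0265)
```

```text
turn z -0.004 shift cm [-0.05 -0.14  0.17] | now [ 0.4534 -0.2907  0.0317] tilt 0.003 f [ 0.5 -0.4 -1.3] open 0.0438 q6 0.76 t 48.1
top n 5976 x range cm [-1.93  2.09] mid 0.08
```

Inside the cell, just above the floor. I'll touch down, release, and go for block6.

Emit:
jog_arm(
  deltas=[
    [0, 0, 0, 0, 0, 0.2, 0],
    [0, 0, 0, 0, 0, 0, 0],
    [0, 0, 0, 0, 0, 0, 0.6],
    [0, 0, 0, 0, 0, 0, 0.7],
    [0, 0, 0, 0, 0, 0, 0.8],
    [0, 0, 0, 0, 0, 0, 1],
    [0, 0, 0, 0, 0, 0, 1],
    [0, 0, 0, 0, 0, 0, 1],
    [0, 0, 0, 0, 0, -1, 1],
    [0, 0, 0, 0, 0, -4, 1],
    [0, 0, 0, 0, 0, -4, 1],
    [0, 0, 0, 0, 0, -3, 1],
  ],
)

```text
t: 49.13
tool_pos: [0.453, -0.2902, 0.1519]
tool_rot: [3.136, 0.157, 0.003]
contact_force: [1.8, -1.3, 0.8]
opening: 0.0855
```

Emit:
jog_arm(
  deltas=[
    [0, 0, -0.113, 0, 0, 0, 1],
    [0, 0, -0.113, 0, 0, 0, 1],
    [0, 0, -0.113, 0, 0, 0, 1],
    [0, 0, -0.113, 0, 0, 0, 1],
    [0, 0, -0.113, 0, 0, 0, 1],
    [0, 0, -0.113, 0, 0, 0, 1],
    [0, 0, -0.113, 0, 0, 0, 1],
    [0, 0, -0.113, 0, 0, 0, 1],
    [0, 0, -0.113, 0, 0, 0, 1],
    [0, 0, -0.113, 0, 0, 0, 1],
    [0, 0, 0, 0, 0, 0, 1],
  ],
)

```text
t: 50.05
tool_pos: [0.4525, -0.2898, 0.149]
tool_rot: [2.564, 1.814, 0.0]
contact_force: [-0.4, -0.1, 0.2]
opening: 0.0851
```

Run:
```python
from h import *
standing(.04,.075,(.35,.7),(-.35,-.2)); standing(.04,.075,(.35,.7),(-.35,-.2),"scene")
blocks(*shot("side")); plan(.5835,.3535,.15,np.radians(-19.3))
```

```text
side top at [ 619. -266.] z 57.0 [27. 46.] 4.7 slope [ 0.24 -0.11] 110
side top at [ 562. -273.] z 58.1 [29. 51.] 2.4 slope [ 0.19 -0.12] 128
side top at [ 508. -279.] z 58.3 [35. 48.] 5.6 slope [ 0.14 -0.17] 151
side top at [ 453. -288.] z 58.3 [43. 50.] 6.8 slope [ 0.08 -0.16] 185
scene top at [ 481. -287.] z 57.4 [99. 50.] 6.8 slope [-0.03 -0.09] 390
scene top at [ 566. -275.] z 57.0 [33. 47.] 3.3 slope [-0.28 -0.11] 166
scene top at [ 623. -270.] z 57.2 [29. 51.] 11.7 slope [-0.26 -0.12] 155
c(0.5810 0.3547) thick 45.4 len 48.1 lenaxis -20.0deg px [260. 240.] n 271
turn z -0.007 shift cm [65.05 -8.89 -0.14] | now [ 0.4525 -0.2898  0.1487] tilt 0.000 f [-0.1 -0.4 -0.3] open 0.0856 q6 -0.36 t 50.2
```

Emit:
jog_arm(
  deltas=[
    [0, 0, -0.007, 3.6, -0.49, 0, 1],
    [0, 0, 0, 3.6, -0.49, 0, 1],
    [0, 0, 0, 3.6, -0.49, 0, 1],
    [0, 0, 0, 3.6, -0.49, 0, 1],
    [0, 0, 0, 3.6, -0.49, 0, 1],
    [0, 0, 0, 3.6, -0.49, 0, 1],
    [0, 0, 0, 3.6, -0.49, 0, 1],
    [0, 0, 0, 3.6, -0.49, 0, 1],
    [0, 0, 0, 3.6, -0.49, 0, 1],
    [0, 0, 0, 3.6, -0.49, 0, 1],
    [0, 0, 0, 3.6, -0.49, 0, 1],
    [0, 0, 0, 3.6, -0.49, 0, 1],
  ],
)

```text
t: 51.2
tool_pos: [0.5388, 0.1395, 0.1486]
tool_rot: [2.561, 1.819, 0.001]
contact_force: [0.2, -0.6, 0.6]
opening: 0.0854
```

Emit:
jog_arm(
  deltas=[
    [0, 0, 0, 3.6, -0.49, 0, 1],
    [0, 0, 0, 3.6, -0.49, 0, 1],
    [0, 0, 0, 3.6, -0.49, 0, 1],
    [0, 0, 0, 3.6, -0.49, 0, 1],
    [0, 0, 0, 3.6, -0.49, 0, 1],
    [0, 0, 0, 3.6, -0.49, 0, 1],
    [0, 0, 0, 0, 0, 0, 1],
    [0, 0, 0, 0, 0, 0, 1],
    [0, 0, 0, 0, 0, 0, 1],
  ],
)

```text
t: 51.95
tool_pos: [0.5816, 0.3511, 0.148]
tool_rot: [2.56, 1.82, -0.001]
contact_force: [-0.1, -0.3, -0.7]
opening: 0.0855
```

Run:
```python
from h import *
blocks(*shot("wrist")); plan(.5835,.3535,.024,np.radians(-19.3))
```

```text
c(0.5836 0.3537) thick 45.0 len 45.0 lenaxis -19.1deg px [323. 196.] n 2785
turn z 0.002 shift cm [ 0.35  0.09 12.41] | now [0.5816 0.3506 0.1481] tilt 0.001 f [0.7 0.4 0.2] open 0.0853 q6 0.77 t 52.0
```

Emit:
jog_arm(
  deltas=[
    [0, 0, 0.002, 0.33, 0.05, 3, 0.8],
    [0, 0, 0, 0, 0, 4, 0.8],
    [0, 0, 0, 0, 0, 3.4, 0.8],
    [0, 0, 0, 0, 0, 1.5, 0.8],
    [0, 0, 0, 0, 0, 0.5, 0.8],
    [0, 0, 0, 0, 0, 0, 0.8],
    [0, 0, 0, 0, 0, 0, 0.8],
    [0, 0, 0, 0, 0, 0, 0],
    [0, 0, 0, 0, 0, 0, 0],
    [0, 0, 0, 0, 0, 0, 0],
    [0, 0, 0, 0, 0, 0, 0],
    [0, 0, 0, 0, 0, 0, 0],
  ],
  grip_force=50,
)

```text
t: 53.0
tool_pos: [0.5853, 0.3553, 0.0277]
tool_rot: [2.561, 1.818, 0.008]
contact_force: [-0.5, -0.2, 5.7]
opening: 0.0441
```

Emit:
jog_arm(
  deltas=[
    [0, 0, 0, 0, 0, 0, 0],
    [0, 0, 0, 0, 0, -1, 0],
    [0, 0, 0, 0, 0, -2.5, 0],
    [0, 0, 0, 0, 0, -3, 0],
    [0, 0, 0, 0, 0, -3, 0],
    [0, 0, 0, 0, 0, -2.5, 0],
    [0, 0, 0, 0, 0, 0, 0],
  ],
)

```text
t: 53.58
tool_pos: [0.5867, 0.3559, 0.1527]
tool_rot: [2.56, 1.818, 0.019]
contact_force: [1.1, 0.5, 0.9]
opening: 0.0442
```

Run:
```python
from h import *
plan(*cell(-2),.13); top(.0265)
```

```text
turn z 0.000 shift cm [-67.74   3.54   1.73] | now [0.5867 0.3559 0.1527] tilt 0.012 f [1.1 0.5 0.9] open 0.0442 q6 0.77 t 53.6
top n 6371 x range cm [-2.35  2.03] mid -0.16
```

Emit:
jog_arm(
  deltas=[
    [0, 0, 0, -3.75, 0.2, 0, 0],
    [0, 0, 0, -3.75, 0.2, 0, 0],
    [0, 0, 0, -3.75, 0.2, 0, 0],
    [0, 0, 0, -3.75, 0.2, 0, 0],
    [0, 0, 0, -3.75, 0.2, 0, 0],
    [0, 0, 0, -3.75, 0.2, 0, 0],
    [0, 0, 0, -3.75, 0.2, 0, 0],
    [0, 0, 0, -3.75, 0.2, 0, 0],
    [0, 0, 0, -3.75, 0.2, 0, 0],
    [0, 0, 0, -3.75, 0.2, 0, 0],
    [0, 0, 0, -3.75, 0.2, 0, 0],
    [0, 0, 0, -3.75, 0.2, 0, 0],
  ],
)

```text
t: 54.63
tool_pos: [0.4554, -0.0795, 0.1422]
tool_rot: [-2.559, -1.818, 0.003]
contact_force: [1.9, -0.7, -1.8]
opening: 0.044
```

Emit:
jog_arm(
  deltas=[
    [0, 0, 0, -3.75, 0.2, 0, 0],
    [0, 0, 0, -3.75, 0.2, 0, 0],
    [0, 0, 0, -3.75, 0.2, 0, 0],
    [0, 0, 0, -3.75, 0.2, 0, 0],
    [0, 0, 0, -3.75, 0.2, 0, 0],
    [0, 0, 0, -3.75, 0.2, 0, 0],
    [0, 0, 0.113, 0, 0, 0, 0],
    [0, 0, 0.113, 0, 0, 0, 0],
    [0, 0, 0.113, 0, 0, 0, 0],
    [0, 0, 0.113, 0, 0, 0, 0],
    [0, 0, 0.113, 0, 0, 0, 0],
    [0, 0, 0.113, 0, 0, 0, 0],
  ],
)

```text
t: 55.63
tool_pos: [0.3935, -0.2938, 0.1419]
tool_rot: [-3.02, -0.854, 0.003]
contact_force: [0.2, 0.2, -1.4]
opening: 0.0442
```

Emit:
jog_arm(
  deltas=[
    [0, 0, 0.113, 0, 0, 0, 0],
    [0, 0, 0.113, 0, 0, 0, 0],
    [0, 0, 0.113, 0, 0, 0, 0],
    [0, 0, 0.113, 0, 0, 0, 0],
    [0, 0, 0, 0, 0, 0, 0],
    [0, 0, 0, 0, 0, 0, 0],
  ],
)

```text
t: 56.13
tool_pos: [0.3939, -0.294, 0.1426]
tool_rot: [-3.135, -0.169, 0.003]
contact_force: [0.2, 0.5, -1.2]
opening: 0.0438
```

Run:
```python
from h import *
plan(*cell(-2),.03,np.radians(-84.05)); top(.0265)
```

```text
turn z 0.004 shift cm [ 0.32  0.18 11.26] | now [ 0.3939 -0.294   0.1426] tilt 0.003 f [ 0.2  0.5 -1.2] open 0.0438 q6 0.67 t 56.1
top n 6406 x range cm [-2.29  2.1 ] mid -0.10
```

Emit:
jog_arm(
  deltas=[
    [0, 0, 0.004, 0.42, 0.15, 2, 0],
    [0, 0, 0, 0, 0, 3.5, 0],
    [0, 0, 0, 0, 0, 2.5, 0],
    [0, 0, 0, 0, 0, 0, 0],
    [0, 0, 0, 0, 0, 0, 0],
  ],
)

```text
t: 56.6
tool_pos: [0.3978, -0.2947, 0.0626]
tool_rot: [-3.134, -0.16, 0.005]
contact_force: [1.1, 0.1, -1.8]
opening: 0.0443
```

Run:
```python
from h import *
plan(*cell(-2),.03,np.radians(-84.05)); top(.0265)
```

```text
turn z -0.002 shift cm [-0.07  0.05  3.26] | now [ 0.3978 -0.2947  0.0626] tilt 0.005 f [ 1.1  0.1 -1.8] open 0.0443 q6 0.68 t 56.6
top n 6385 x range cm [-2.3   2.09] mid -0.11
```

Centred to within 0.5 mm, so I'll lower it.

Emit:
jog_arm(
  deltas=[
    [0, 0, 0, 0.03, 0, 0.8, 0],
    [0, 0, 0, 0, 0, 0.8, 0],
    [0, 0, 0, 0, 0, 0.8, 0],
    [0, 0, 0, 0, 0, 0.5, 0],
    [0, 0, 0, 0, 0, 0.3, 0],
    [0, 0, 0, 0, 0, 0, 0],
    [0, 0, 0, 0, 0, 0, 0],
  ],
)

```text
t: 57.23
tool_pos: [0.3994, -0.296, 0.0322]
tool_rot: [3.138, 0.158, 0.0]
contact_force: [0.2, -0.1, -2.5]
opening: 0.044
```

Run:
```python
from h import *
plan(*cell(-2),.03,np.radians(-84.05)); top(.0265)
```

```text
turn z -0.003 shift cm [-0.22 -0.1   0.22] | now [ 0.3994 -0.296   0.0322] tilt 0.000 f [ 0.2 -0.1 -2.5] open 0.0440 q6 0.68 t 57.2
top n 6487 x range cm [-2.3   3.45] mid 0.58
```

Emit:
jog_arm(
  deltas=[
    [0, 0, 0, -0.1, 0, 0.2, 0],
    [0, 0, 0, 0, 0, 0, 0],
    [0, 0, 0, 0, 0, 0, 0.6],
    [0, 0, 0, 0, 0, 0, 0.7],
    [0, 0, 0, 0, 0, 0, 0.8],
    [0, 0, 0, 0, 0, 0, 1],
    [0, 0, 0, 0, 0, 0, 1],
    [0, 0, 0, 0, 0, 0, 1],
    [0, 0, 0, 0, 0, -1, 1],
    [0, 0, 0, 0, 0, -4, 1],
    [0, 0, 0, 0, 0, -4, 1],
    [0, 0, 0, 0, 0, -4, 1],
  ],
)

```text
t: 58.28
tool_pos: [0.3979, -0.2955, 0.162]
tool_rot: [-3.137, -0.158, 0.001]
contact_force: [1.0, -0.9, -0.1]
opening: 0.0855
```

Emit:
jog_arm(
  deltas=[
    [0, 0, 0, 3, 0, -3, 1],
    [0, 0, 0, 3, -1, -3, 1],
    [0, 0, 0, 3, -1, -2, 1],
    [0, 0, 0, 2, -1, 0, 1],
    [0, 0, 0, 0, 0, 0, 1],
    [0, 0, 0, 0, 0, 0, 1],
    [0, 0, 0, 0, 0, 0, 1],
  ],
)

```text
t: 58.87
tool_pos: [0.5022, -0.2556, 0.2379]
tool_rot: [-3.137, -0.158, 0.002]
contact_force: [-0.1, -0.1, -1.3]
opening: 0.0852
```

Run:
```python
from h import *
im,d,c=shot("wrist","z"); P=cloud(d,c); Z=P[...,2]
e=np.array([np.cos(np.radians(5.95)),np.sin(np.radians(5.95))]); n=np.array([-e[1],e[0]])
for k,ctr,a in [(k,cell(k),np.radians(5.95)) for k in range(-2,3)]+[("gap",CL,CA)]:
    E=np.array([np.cos(a),np.sin(a)]); N=np.array([-E[1],E[0]]); q=P[...,:2]-ctr; X=q@E; Y=q@N
    m=(d>0)&(abs(X)<.03)&(abs(Y)<.035)&(Z>.05)&(Z<.08)
    if m.sum()<50: print(k,"none",m.sum()); continue
    t=np.median(Z[m]); m&=abs(Z-t)<.004
    A=np.c_[X[m],Y[m],np.ones(m.sum())]; g=np.linalg.lstsq(A,Z[m],rcond=None)[0]; r=cv2.minAreaRect((np.c_[X[m],Y[m]]*1000).astype(np.float32))
    print(k,"n",m.sum(),"top z %.1f"%(1e3*t),"slope",np.round(g[:2],3),"centre",np.round(r[0],1),"size",np.round(r[1],1),round(r[2],1))
plan(0.4,0,.2)
```

```text
-2 n 1202 top z 60.2 slope [-0.011 -0.   ] centre [ 0.8 -2.2] size [44.7 44.7] 90.0
-1 n 1285 top z 60.2 slope [-0.01   0.002] centre [ 0.6 -2.1] size [45.2 41.7] 89.7
0 n 1149 top z 60.2 slope [-0.008 -0.002] centre [1.5 0.9] size [32.5 44. ] 0.3
1 n 1185 top z 60.3 slope [0.002 0.001] centre [0.2 1.8] size [44.6 28. ] 89.9
2 n 1231 top z 60.2 slope [ 0.006 -0.   ] centre [0.7 1.6] size [25.1 45.2] 0.2
gap n 1711 top z 67.0 slope [-0.006  0.024] centre [ 1.8 -2. ] size [37.8 45.2] 89.9
turn z 0.000 shift cm [ -7.58 -26.47   3.8 ] | now [ 0.5019 -0.2558  0.2377] tilt 0.002 f [ 0.4 -0.2 -0.2] open 0.0856 q6 0.87 t 58.9
```

View pics/z.png

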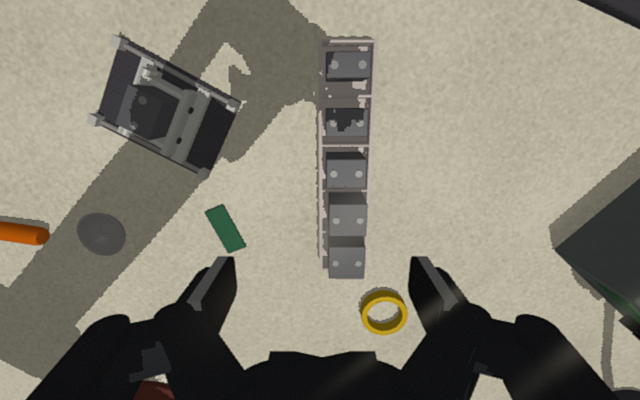

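The picture shows blocks 1, 2, 3, 5 and 6 upright in separate cells, at about (347,65), (346,122), (345,170), (347,215) and (345,262). Block4 is square in the clamp at about (150,110), and the gripper is clear of everything.

```bash
python3 -c "
from station import ctrl
print(ctrl.finish_job())"
```

```text
the job is handed in; nothing more can be done
None
```

The job is handed in at about 59 s. Block4 (37 mm) is the one that fits, and it was left standing in the clamp. No verdict was reported.

**What I did**
- All six grey blocks were present. I told them apart by the thickness measured with the wrist camera; the orange ones were left alone.
- I tried blocks 1, 2, 3 and 4 in that order, each lowered until the wrist felt the rail (5.6–11 N).
- Blocks 1–3 were held in the gripper while on the rail, not let go. I judged them too thin from the camera measurement of the gap (about 38–38.6 mm) and the visible play, so I did not see them rock over. Only block4 was released.
- Blocks 1, 2, 3, 5 and 6 then went into the case, one to a cell. Block5 was knocked aside during the run, so I measured it again before picking it up.

**Last checks**
- **Case:** all five block tops read 60.2–60.3 mm, which is the cell floor plus 56 mm. They lean about 0.01 rad and sit within about 2 mm of the cell centres.
- **Clamp:** block4's top reads 67.0 mm, so its foot is on the rail, in line with the gap.

**What disagreed**
- **Fingertips:** they sit about 26 mm farther back than `ctrl.tcp_to_tips` says. My first grasp closed just above block1 without touching it, and I corrected for that afterwards.
- **Block4's position:** the final, oblique view puts it 2 mm off centre across the gap and leaning 0.024 rad. The view from straight above just after release gave about 0.7–1 mm and 0.009 rad. Both are within the limits.

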